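Lock a bayonet filter cartridge into a leaning water filter and open its valve

ROBOT

A 7-joint arm with a two-finger parallel gripper is mounted at the origin on a cart in front of the work surface, level with it; the furniture and walls round the work are solid. World frame = base frame: x ahead of the robot, y to its left, z up, the work surface at z = 0. Lengths are in m, angles in rad, forces in N, time in s.
With the tool pointing down it reaches from about 0.35 to 0.9 m from the base axis. Payload 7.2 kg.
Tool frame: the origin (TCP) lies at the very end of the fingers, on their centre line; the grasp point (between the pads) lies 19 mm behind it (bot.pinch_z is the distance from the TCP to the grasp point, in m); z points along the fingers, y is the direction in which the jaws open and shut (so a half turn about z gives the same grasp; the last joint's range is limited). The gripper opens to 85 mm and grips with 20 to 120 N. Pads are 22 mm wide; open, the fingers measure 114 mm over their backs; the gripper's body (76 mm by 85 mm) begins 54 mm behind the grasp point. The pads swing forward as they close: fully open they stand 13 mm farther back than shut.
Start: joints at [1.248, 0.411, -0.013, 1.596, 0.006, 1.134, -0.082], TCP at [0.158, -0.605, 0.231] pointing down, gripper open.
Joint ranges: [-2.95, 2.95], [-0.29, 1.99], [-1.47, 1.44], [0.14, 2.54], [-1.03, 4.17], [0.13, 1.85], [-2.86, 2.86]. Speed limits (rad/s): [2.39, 2.39, 3.01, 3.01, 3.14, 3.14, 3.14].

INTERFACE

Orientations are given as a unit quaternion [x, y, z, w].
In Python, from rig import bot gives the robot as it stands.
- The arm moves only by the tool servo_tool, never from a script. Its argument "rows" is a list of rows, each a list of 5 numbers: the opening, from 0 (shut) to 1 (fully open), then the shift along the tool's x, y, z each as a share of 10 cm, from -1 to 1, then the turn about the tool's z as a share of 60 degrees, from -1 to 1. A call has 1 to 5 rows; each row is the pose to reach, as a shift and turn from the pose commanded when the call began, along the tool's axes at that moment; what a row does not reach only later rows make up. A row lasts 1/12 s, in which the tool goes at most 41.7 mm and 7.16 degrees, less where a joint would pass 70% of its speed; a pose out of reach is approached as far as the arm can. A call with a number of a shift or a turn outside -1 to 1 is refused whole. A call with a gripper value outside its range is refused whole. The fingers move at their own pace and stop on an object; "grip_force" is the grip in N (left out, the last holds). Time passes only in rows, so rows that repeat a pose let the fingers close. It gives the time, the measured TCP pose, the force and the opening at its end, in the units of the state.
- bot.read_state(): the state, without advancing time (a new reading comes with each control period).
- bot.grab_frame(name): name is "side" or "top" or "wrist"; returns the picture (400x640x3 uint8, blue, green, red); there is no depth.
- bot.camera_model(name): a dict with "K" (3x3 intrinsics, pixels), "T" (4x4, takes a point from camera to world coordinates). Camera axes: x right, y down, z forward; pixel columns grow to the right and rows downward; lengths in m; the calibration is good to about 2 mm. A picture is of the moment at which its call begins: read the wrist's pose just before it. camera_model takes no time and is no camera call; for the wrist camera it gives the pose at the moment of the call.
- bot.finish_job(): hands the job in, once; it reports no verdict.
The state is a dict: "time": time; "joint_positions": joint angles; "dq": joint speeds; "joint_efforts": joint torques, N m; "eef_pos": TCP position; "ee_rot": TCP orientation; "contact_force": force on the tool from outside, world axes, zero at the start; "moment": the same for the moment, N m; "grip_width": finger opening in m.
Only numpy, scipy, OpenCV 4.12 (cv2) and the standard library are available. Lean on these libraries where they do the work, as an engineer would, in place of code of your own. Each camera call takes 0.05 s, during which the arm holds its last target.

TASK

Fit the filter cartridge into the leaning housing of the worktop water filter: line its two lugs up with the two slots in the rim, press it in against the spring and turn it clockwise (looking down on the cartridge) to the stop, so that it stays locked. Only then push the valve lever beside the housing all the way back, away from the robot, and leave everything released. Leave the mug, the onion, the pepper mill and the jam jar standing where they are.

Things in the scene. Friction and masses are not known exactly. Their poses are not given: they have to be found in the camera images.
- cartridge_mid (a point): Loose filter cartridge, 68 mm tall, about 0.2 kg, upright on the worktop left or right of the filter: white ribbed cylinder 60 mm across, 34 tall, tapering to 48 across in its lowest 12; on it a grey disc 84 across, 6 thick; on top a grey grip bar 66 long, 18 wide, 28 high. Point: on its axis, half-way up, level with the disc's underside. Axes: z up its axis, x along the bar, y across it. Half-turn symmetric.
- lug (a point): One of the cartridge's two bayonet lugs, its centre. They stick out of the white cylinder under the two ends of the bar (cartridge +x and -x), to 38 mm from the axis; 11 mm wide, 6 mm thick, 11 to 17 mm below the disc's underside. Small nubs on the disc's edge show where they are.
- port (a point): Centre of the mouth of the water filter's housing, level with its grey rim's top. Housing: fixed white pot, 94 mm across, bore 66, leaning 30 degrees from upright towards the filter's front (robot side). Axes: z out of the mouth along the housing's axis, y level to the filter's left, x back and up along the rim. Rim 6 mm thick. When locked, the cartridge's bar lies along this y axis.
- slot (a point): One of the two slots in the rim that let the lugs through, at the rim's top. They lie at -15 and 165 degrees about the port's z, counted from its +x towards +y; 17 mm wide at the bore, wider outside; a grey rib outside the pot below each marks it. Below the rim a lug can turn 75 degrees clockwise (looking into the mouth) to a hard stop; the other way is blocked.
- seal (a joint): How far (m) the round black spring plate inside the housing is pressed in. At 0 it holds a cartridge whose lugs are in the slots with its disc 10 mm above the rim, too high to turn. Pressed in (6 to 9 N) till the disc is 0 to 4 mm above the rim, it turns under the rim; at 0 the disc touches. Let go at the stop, the spring lifts it to 5 mm above the rim, lugs against the rim's underside: locked.
- valve (a joint): Swing of the steel valve lever on the filter's right (its -y side): 0 = leaning 0.5 rad to the filter's front, shut; 1.0 rad = leaning 0.5 rad to its back, open. It stays where it is left and takes about 1 N at the ball. The pivot's axis is level, along the port's y axis.
- valve_tip (a point): Centre of the steel ball, 26 mm across, on the end of the valve lever: a steel rod 10 mm thick, 80 mm from pivot to ball centre. The pivot is 34 mm above the worktop, 100 mm to the right of the housing's axis. The ball is pushed level towards the filter's back, over the top of its arc.
- mug: White mug, 80 mm across, 91 mm tall, handle on one side; origin at the middle of its underside. It stands left or right of the filter, in the place that the cartridge has not. Bystander.
- onion: Brown onion, 79 mm across, 85 mm tall, at the left rear; origin at its underside. Bystander.
- mill: Dark wooden pepper mill, 58 mm across, 170 mm tall, behind the filter to the left; origin at its underside. Bystander.
- jar: Jam jar, 71 mm across, 110 mm tall, behind the filter to the right; origin at its underside. Bystander.
Not all that is in view belongs to the job. What is shaped like the part that bears cartridge_mid but green or purple is not meant.

How it is judged:
On the way, in this order (a step that is already met when the one before it is completed fails the run):
1. the cartridge is picked up clear of the worktop (height (world z) of cartridge_mid above 0.1 m), for 0.1 s.
2. the cartridge is pressed in and turned to its stop while the valve is still shut (z of cartridge_mid in the frame of port between -0.004 and 0.008 m and x of cartridge_mid in the frame of port between -0.005 and 0.005 m and y of cartridge_mid in the frame of port between -0.005 and 0.005 m and angle between the z axis of cartridge_mid and the z axis of port, either way round below 0.12 rad and angle between the x axis of cartridge_mid and the y axis of port, either way round below 0.25 rad and value of joint valve below 0.4 rad), for 0.2 s.
3. the valve lever is pushed all the way back (value of joint valve above 0.85 rad), for 0.1 s.
At the end, for the whole second after the job is handed in: The cartridge is locked in the housing: on its axis within 5 mm and 0.12 rad, its disc no more than 8 mm above the rim, its bar within 0.25 rad of the locked direction; the valve lever is at 0.85 rad or more; the cartridge is at rest; no bystander has moved more than 30 mm (z of cartridge_mid in the frame of port between -0.004 and 0.008 m and x of cartridge_mid in the frame of port between -0.005 and 0.005 m and y of cartridge_mid in the frame of port between -0.005 and 0.005 m and angle between the z axis of cartridge_mid and the z axis of port, either way round below 0.12 rad and angle between the x axis of cartridge_mid and the y axis of port, either way round below 0.25 rad and value of joint valve above 0.85 rad and linear speed of cartridge below 0.02 m/s); the robot touches nothing.
It fails at once if the mug is pushed away or knocked over (distance of mug from where it was at the start of the episode above 0.03 m or angle between mug's own z axis and vertical above 0.3 rad).
It fails at once if the onion is pushed away or knocked over (distance of onion from where it was at the start of the episode above 0.03 m or angle between onion's own z axis and vertical above 0.3 rad).
It fails at once if the pepper mill is pushed away or knocked over (distance of mill from where it was at the start of the episode above 0.03 m or angle between mill's own z axis and vertical above 0.3 rad).
It fails at once if the jam jar is pushed away or knocked over (distance of jar from where it was at the start of the episode above 0.03 m or angle between jar's own z axis and vertical above 0.3 rad).
It also fails if it takes over 58 s, if anything falls off the work surface, if the arm or the gripper's body presses on something with over 40 N, if the wrist force passes 120 N, or if a joint passes its speed limit or range.

## Working session

There is one attempt and no reset: what is moved stays moved. The work goes in short steps, Python scripts to look and compute and a tool call to move; the robot and the scene stay as the last step left them, time stands still between calls to the robot, and variables do not carry over. Pictures are saved under pics/ and viewed, and the job is handed in when it is done.

Besides the shell and the picture viewer there is one more tool, called after "Emit:" by a JSON object that holds its "api" and its "payload". servo_tool: Moves the arm, as the interface text tells. Shift numbers are shares of 10 cm and turn numbers shares of 60 degrees, none past 1 either way. Its arguments: {"type":"object","properties":{"rows":{"type":"array","items":{"type":"array","items":{"type":"number","minimum":-1,"maximum":1}}},"grip_force":{"type":"number"}},"required":["rows"]}

```bash
ls; mkdir -p pics; cat > h.py <<'E'
from rig import bot
import numpy as np, cv2
from scipy.spatial.transform import Rotation as R
def snap(n,f):
    im=bot.grab_frame(n); cv2.imwrite('pics/'+f+'.png',im); return im
E
python3 - <<'E'
from h import *
s=bot.read_state(); print(s); print(R.from_quat(s['ee_rot']).as_matrix().round(3), bot.pinch_z)
for n in ('side','top','wrist'):
    m=bot.camera_model(n); print(n,np.array(m['K']).round(1).tolist(),np.array(m['T']).round(3).tolist()); snap(n,n+'0')
print([a for a in dir(bot) if a[0]!='_'])
E
```

```text
pics
{'time': 0.0, 'joint_positions': array([ 1.24778869,  0.41192531, -0.01271363,  1.59703652,  0.00553861,
        1.13429543, -0.08220129]), 'dq': array([-1.60402626e-03, -5.79458570e-04,  6.30571948e-05, -1.56622621e-04,
        8.96753810e-04, -1.88844952e-04, -1.16854354e-03]), 'joint_efforts': array([-1.20869925e-03, -6.00622272e+01,  6.81450907e-01, -2.99403030e+01,
        1.38034037e-02,  1.07404031e-02,  1.09490179e-05]), 'eef_pos': array([ 0.15739237, -0.60434772,  0.23044029]), 'ee_rot': array([ 9.91894853e-01,  1.27058791e-01, -1.32964043e-04, -8.04384457e-04]), 'contact_force': array([-0.53042836,  0.01486692, -0.33733212]), 'moment': array([0.05294533, 0.02468208, 0.00285103]), 'grip_width': 0.08538455169937505}
[[ 0.968  0.252 -0.   ]
 [ 0.252 -0.968  0.002]
 [-0.    -0.002 -1.   ]] 0.0187
side [[383.1, 0.0, 315.0], [0.0, 383.1, 203.7], [0.0, 0.0, 1.0]] [[-0.524, -0.504, 0.686, -0.308], [-0.852, 0.3, -0.43, 0.534], [0.011, -0.81, -0.587, 0.844], [0.0, 0.0, 0.0, 1.0]]
top [[393.8, 0.0, 326.5], [0.0, 393.8, 199.4], [0.0, 0.0, 1.0]] [[0.046, -0.946, 0.32, 0.09], [-0.999, -0.045, 0.011, -0.041], [0.004, -0.32, -0.948, 1.467], [0.0, 0.0, 0.0, 1.0]]
wrist [[288.8, 0.0, 317.1], [0.0, 288.8, 204.4], [0.0, 0.0, 1.0]] [[0.252, -0.925, -0.283, 0.23], [-0.968, -0.241, -0.072, -0.586], [-0.002, 0.292, -0.956, 0.375], [0.0, 0.0, 0.0, 1.0]]
['MotionError', 'camera_model', 'finish_job', 'grab_frame', 'pinch_z', 'read_state']
```

View pics/side0.png

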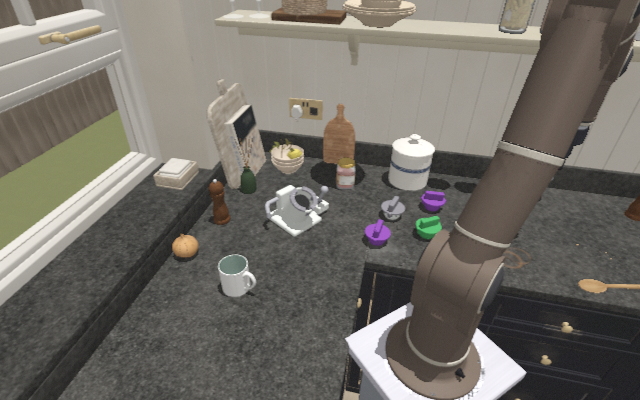

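View pics/top0.png

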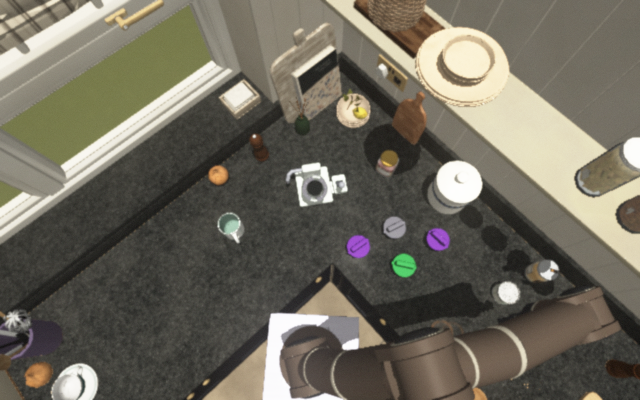

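View pics/wrist0.png

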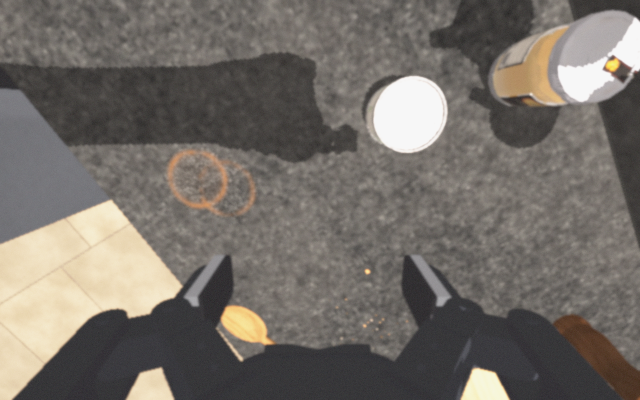

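```bash
python3 - <<'E'
import cv2,numpy as np
a=cv2.imread('pics/top0.png'); b=cv2.imread('pics/side0.png')
x=cv2.resize(a[140:290,270:470],None,fx=4,fy=4,interpolation=cv2.INTER_CUBIC); cv2.imwrite('pics/topz.png',x)
x=cv2.resize(b[160:260,250:450],None,fx=4,fy=4,interpolation=cv2.INTER_CUBIC); cv2.imwrite('pics/sidez.png',x)
E
```

```text
(no output)
```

View pics/topz.png

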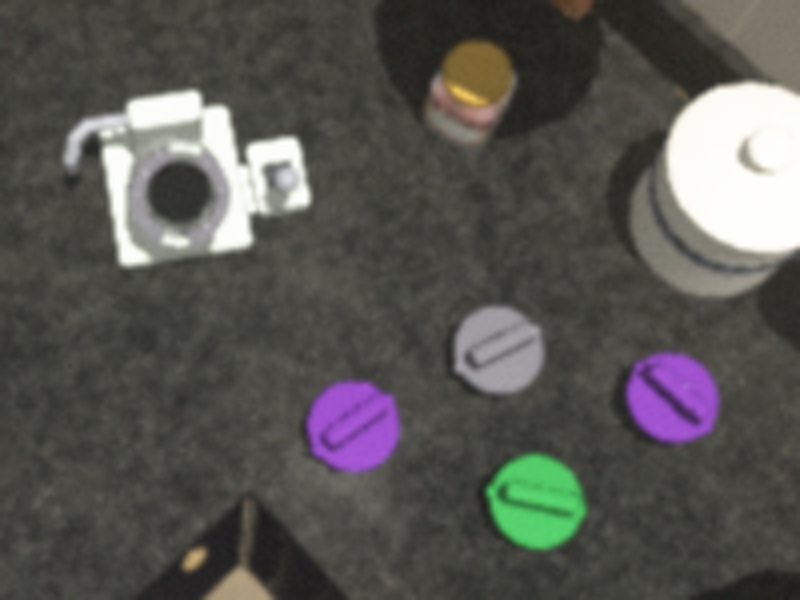

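View pics/sidez.png

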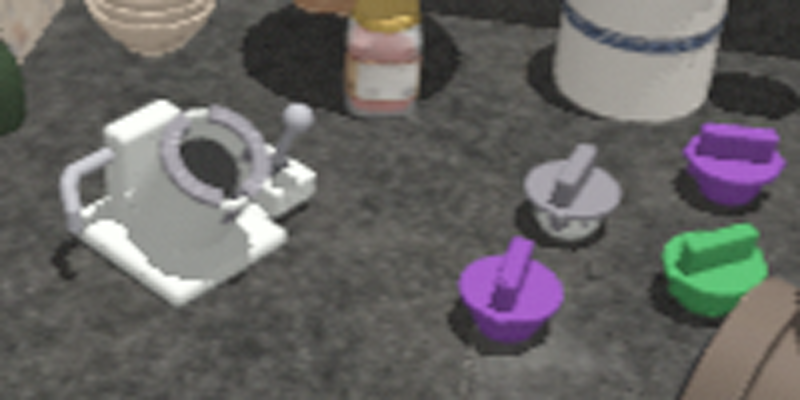

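```bash
cat >> h.py <<'E'
def ray(n,uv,m=None):
    m=m or bot.camera_model(n); K=np.array(m['K']);T=np.array(m['T'])
    d=T[:3,:3]@np.linalg.solve(K,[uv[0],uv[1],1.]); return T[:3,3],d/np.linalg.norm(d)
def onplane(n,uv,z,m=None):
    o,d=ray(n,uv,m); return o+d*(z-o[2])/d[2]
def tri(rs):
    A=np.zeros((3,3));b=np.zeros(3)
    for o,d in rs:
        P=np.eye(3)-np.outer(d,d);A+=P;b+=P@o
    p=np.linalg.solve(A,b); return p,[np.linalg.norm((np.eye(3)-np.outer(d,d))@(p-o))*1000 for o,d in rs]
def proj(n,p,m=None):
    m=m or bot.camera_model(n); K=np.array(m['K']);T=np.array(m['T'])
    c=K@(T[:3,:3].T@(np.asarray(p)-T[:3,3])); return c[:2]/c[2]
E
python3 - <<'E'
from h import *
# manual zoomed picks (zoom 4, crop origins)
T=lambda x,y:(270+x/4,140+y/4)
S=lambda x,y:(250+x/4,160+y/4)
print('cart disc top', onplane('top',T(499,350),0.04), onplane('side',S(573,188),0.040))
print('bar dir', onplane('top',T(470,358),0.068)-onplane('top',T(540,328),0.068))
print('bar dir side', onplane('side',S(557,200),0.068)-onplane('side',S(588,150),0.068))
print('port', tri([ray('top',T(180,190)),ray('side',S(216,155))]))
print('ball', tri([ray('top',T(285,178)),ray('side',S(298,117))]))
for n,p in dict(fl=(122,262),fr=(250,245),br=(232,108)).items(): print(n,onplane('top',T(*p),0.01))
for n,p in dict(fl=(180,303),fr=(285,238),l=(82,232)).items(): print('s',n,onplane('side',S(*p),0.01))
E
```

```text
cart disc top [ 0.47280013 -0.28479081  0.04      ] [ 0.47357157 -0.28299145  0.04      ]
bar dir [-0.03148298  0.06449315  0.        ]
bar dir side [-0.04282142  0.07241075  0.        ]
port (array([0.58901026, 0.01732096, 0.1147358 ]), [np.float64(1.4910400091574443), np.float64(1.4910400091574332)])
ball (array([ 0.60871886, -0.07752167,  0.10826709]), [np.float64(0.2369790864091572), np.float64(0.2369790864091833)])
fl [0.55174362 0.07511677 0.01      ]
fr [ 0.57502213 -0.04829155  0.01      ]
br [ 0.71898597 -0.02426702  0.01      ]
s fl [0.54717038 0.07550519 0.01      ]
s fr [ 0.57599708 -0.04609433  0.01      ]
s l [0.67488719 0.10288041 0.01      ]
```

```bash
cat >> h.py <<'E'
def st():
    s=bot.read_state(); M=R.from_quat(s['ee_rot']).as_matrix()
    az=np.degrees(np.arctan2(M[1,0],M[0,0]))
    return s,M,az
def go(p,az=None):
    """shares to get TCP to p and tool x to azimuth az"""
    s,M,a=st(); d=M.T@(np.asarray(p)-s['eef_pos'])/0.1
    t=0 if az is None else -((az-a+180)%360-180)/60
    print('t',round(s['time'],2),'pos',s['eef_pos'].round(4),'az',round(a,1),'F',s['contact_force'].round(1),'w',round(s['grip_width'],4),'j7',s['joint_positions'][6].round(2),'-> shares',d.round(3),'turn',round(t,3))
E
echo ok
```

```text
ok
```

Emit:
{"api": "servo_tool", "payload": {"rows": [[1,0.95,-0.6,0,-0.12],[1,0.95,-0.6,0,-0.24],[1,0.95,-0.6,0,-0.36]]}}

```text
time: 0.4
eef_pos: [0.2366, -0.5201, 0.2308]
ee_rot: [0.95, 0.313, 0.001, -0.001]
contact_force: [0.9, 1.2, 0.1]
grip_width: 0.0854
```

```bash
python3 -c "
from h import *
go([0.46,-0.26,0.23],117)"
```

```text
t 0.4 pos [ 0.2366 -0.5201  0.2308] az 36.5 F [0.9 1.2 0.1] w 0.0854 j7 0.08 -> shares [ 3.343 -0.761  0.014] turn -1.341
```

Emit:
{"api": "servo_tool", "payload": {"rows": [[1,1,-0.22,0,-0.12],[1,1,-0.22,0,-0.24],[1,1,-0.22,0,-0.36]]}}

```text
time: 0.65
eef_pos: [0.3061, -0.4415, 0.2314]
ee_rot: [0.874, 0.487, 0.001, -0.0]
contact_force: [0.5, -0.2, 0.2]
grip_width: 0.0851
```

```bash
python3 -c "
from h import *
go([0.46,-0.26,0.23],117)"
```

```text
t 0.65 pos [ 0.3061 -0.4415  0.2314] az 58.2 F [ 0.5 -0.2  0.2] w 0.0851 j7 0.25 -> shares [2.353 0.353 0.019] turn -0.98
```

Emit:
{"api": "servo_tool", "payload": {"rows": [[1,1,0.15,0,-0.12],[1,1,0.15,0,-0.24],[1,1,0.15,0,-0.36]]}}

```text
time: 0.9
eef_pos: [0.3721, -0.3649, 0.2315]
ee_rot: [0.768, 0.641, 0.001, -0.0]
contact_force: [0.7, 0.2, 0.6]
grip_width: 0.0853
```

```bash
python3 -c "
from h import *
go([0.46,-0.26,0.23],117)"
```

```text
t 0.9 pos [ 0.3721 -0.3649  0.2315] az 79.7 F [0.7 0.2 0.6] w 0.0853 j7 0.41 -> shares [1.189 0.678 0.018] turn -0.621
```

Emit:
{"api": "servo_tool", "payload": {"rows": [[1,0.6,0.34,0,-0.12],[1,0.9,0.55,0,-0.24],[1,0.95,0.55,0,-0.36],[1,0.95,0.55,0,-0.48],[1,0.95,0.55,0,-0.6]]}}

```text
time: 1.32
eef_pos: [0.4419, -0.2846, 0.2312]
ee_rot: [0.534, 0.846, 0.0, -0.0]
contact_force: [-0.2, -0.5, 0.9]
grip_width: 0.0854
```

```bash
python3 -c "
from h import *
go([0.473,-0.284,0.23],117)
snap('wrist','w1')"
```

```text
t 1.32 pos [ 0.4419 -0.2846  0.2312] az 115.5 F [-0.2 -0.5  0.9] w 0.0854 j7 0.78 -> shares [-0.128  0.284  0.012] turn -0.025
```

View pics/w1.png

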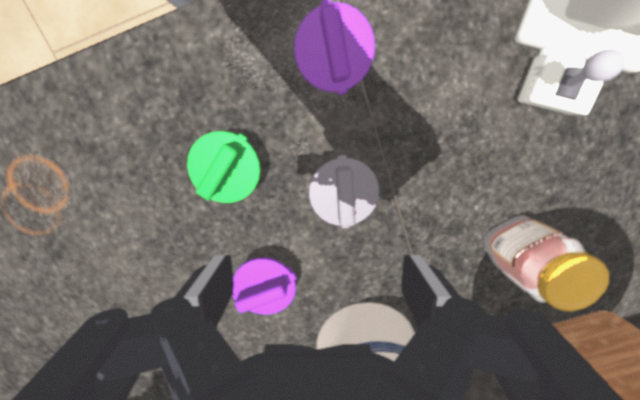

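```bash
python3 - <<'E'
from h import *
im=cv2.imread('pics/w1.png'); x=cv2.resize(im[140:240,290:400],None,fx=6,fy=6,interpolation=cv2.INTER_CUBIC); cv2.imwrite('pics/w1z.png',x)
print(onplane('wrist',(344,191),0.04)); s,M,a=st()
print(proj('wrist',s['eef_pos']))
E
```

```text
[ 0.475384 -0.281443  0.04    ]
[316.00181153 257.07400143]
```

View pics/w1z.png

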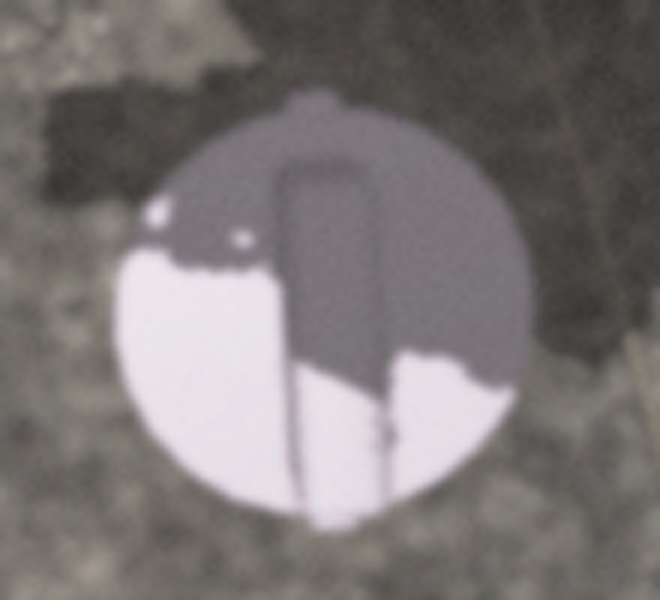

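```bash
python3 - <<'E'
from h import *
W=lambda x,y:(290+x/6,140+y/6)
c=onplane('wrist',W(325,312),0.04); a=onplane('wrist',W(330,160),0.068); b=onplane('wrist',W(344,519),0.068)
n=onplane('wrist',W(313,100),0.037); 
d=a-b; print(c,np.degrees(np.arctan2(d[1],d[0])),np.linalg.norm(d),(a+b)/2)
d=n-c; print(np.degrees(np.arctan2(d[1],d[0])),np.linalg.norm(d))
go([c[0],c[1],0.12],None)
E
```

```text
[ 0.47613318 -0.2824531   0.04      ] 119.70168582139704 0.06871194934008663 [ 0.47545741 -0.28172214  0.068     ]
120.2597815902431 0.041986343121279246
t 1.37 pos [ 0.441  -0.2858  0.231 ] az 115.9 F [-0.1 -0.4 -0.3] w 0.0855 j7 0.78 -> shares [-0.123  0.331  1.11 ] turn 0
```

```bash
python3 - <<'E'
from h import *
print(onplane('top',(430,207),0),onplane('top',(467,212),0), onplane('side',(388,187),0),onplane('side',(426,190),0))
go([0.4758,-0.282,0.13],119.8)
E
```

```text
[ 0.57279071 -0.43020527  0.        ] [ 0.55915128 -0.57358798  0.        ] [ 0.62684096 -0.39558814  0.        ] [ 0.53278512 -0.511698    0.        ]
t 1.37 pos [ 0.441  -0.2858  0.231 ] az 115.9 F [-0.1 -0.4 -0.3] w 0.0855 j7 0.78 -> shares [-0.118  0.33   1.01 ] turn -0.065
```

Emit:
{"api": "servo_tool", "payload": {"rows": [[1,-0.12,0.33,0.3,-0.065],[1,-0.12,0.33,0.65,-0.065],[1,-0.12,0.33,0.98,-0.065],[1,-0.12,0.33,0.98,-0.065]]}}

```text
time: 1.7
eef_pos: [0.4717, -0.2824, 0.1272]
ee_rot: [0.51, 0.86, 0.0, -0.005]
contact_force: [-0.8, -0.2, 0.3]
grip_width: 0.0853
```

```bash
python3 -c "
from h import *
go([0.4758,-0.282,0.047],119.8)
snap('wrist','w2')"
```

```text
t 1.7 pos [ 0.4717 -0.2824  0.1272] az 118.6 F [-0.8 -0.2  0.3] w 0.0853 j7 0.71 -> shares [-0.023  0.042  0.801] turn -0.02
```

View pics/w2.png

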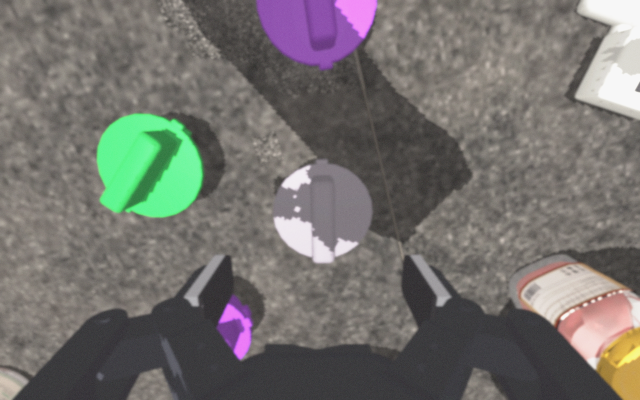

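Emit:
{"api": "servo_tool", "payload": {"rows": [[1,-0.02,0.04,0.4,-0.02],[1,-0.02,0.04,0.75,-0.02],[1,-0.02,0.04,0.8,-0.02],[1,-0.02,0.04,0.8,-0.02]]}}

```text
time: 2.08
eef_pos: [0.4792, -0.2839, 0.0534]
ee_rot: [0.501, 0.865, -0.0, -0.001]
contact_force: [-0.3, -0.2, 0.3]
grip_width: 0.0855
```

```bash
python3 -c "
from h import *
go([0.4758,-0.282,0.047],119.8)
print(st()[1].round(3))
snap('wrist','w3')"
```

```text
t 2.08 pos [ 0.4792 -0.2839  0.0534] az 119.9 F [-0.3 -0.2  0.3] w 0.0855 j7 0.67 -> shares [ 0.033 -0.02   0.064] turn 0.001
[[-0.498  0.867 -0.002]
 [ 0.867  0.498  0.001]
 [ 0.002 -0.002 -1.   ]]
```

View pics/w3.png

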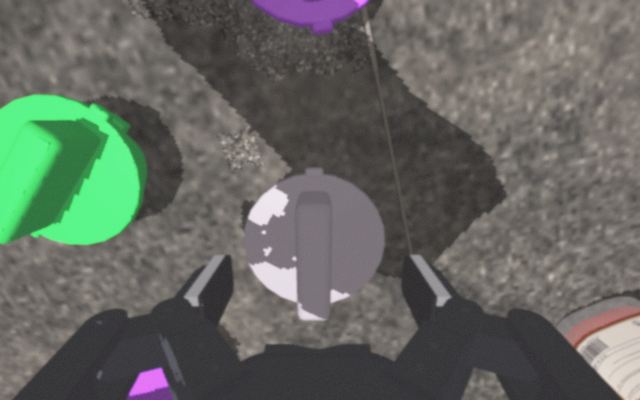

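Emit:
{"api": "servo_tool", "payload": {"rows": [[0.6,0.03,-0.02,0.04,0],[0.15,0.03,-0.02,0.04,0],[0,0.03,-0.02,0.04,0],[0,0.03,-0.02,0.04,0],[0,0.03,-0.02,0.04,0]], "grip_force": 25}}

```text
time: 2.55
eef_pos: [0.4771, -0.2825, 0.0502]
ee_rot: [0.5, 0.866, -0.0, 0.001]
contact_force: [0.7, -0.1, -0.3]
grip_width: 0.0253
```

```bash
python3 -c "
from h import *
go([0.4758,-0.282,0.047],119.8)"
```

```text
t 2.55 pos [ 0.4771 -0.2825  0.0502] az 120.0 F [ 0.7 -0.1 -0.3] w 0.0253 j7 0.66 -> shares [ 0.011 -0.009  0.032] turn 0.003
```

Emit:
{"api": "servo_tool", "payload": {"rows": [[0,0.01,-0.01,0.03,0],[0,0.01,-0.01,0.03,0],[0,0.01,-0.01,0.03,0],[0,0.01,-0.01,0.03,0]]}}

```text
time: 2.88
eef_pos: [0.4766, -0.2827, 0.0482]
ee_rot: [0.5, 0.866, -0.0, 0.002]
contact_force: [-2.5, -0.1, 15.0]
grip_width: 0.0175
```

```bash
python3 -c "
from h import *
go([0.4758,-0.282,0.047],119.8)"
```

```text
t 2.88 pos [ 0.4766 -0.2827  0.0482] az 120.0 F [-2.5 -0.1 15. ] w 0.0175 j7 0.66 -> shares [ 0.01  -0.004  0.012] turn 0.003
```

Emit:
{"api": "servo_tool", "payload": {"rows": [[0,0.04,0,-0.01,0],[0,0.08,0,-0.02,0],[0,0.12,0,-0.03,0],[0,0.16,0,-0.035,0],[0,0.2,0,-0.04,0]], "grip_force": 20}}

```text
time: 3.3
eef_pos: [0.4648, -0.2638, 0.05]
ee_rot: [0.5, 0.866, 0.0, -0.0]
contact_force: [0.1, 0.2, -1.0]
grip_width: 0.0176
```

```bash
python3 -c "
from h import *
go([0.4758,-0.282,0.047],119.8)
snap('side','s1');im=snap('wrist','w4')
b=cv2.imread('pics/side0.png') 
im=cv2.imread('pics/s1.png');cv2.imwrite('pics/s1z.png',cv2.resize(im[150:270,320:480],None,fx=5,fy=5))"
```

```text
t 3.3 pos [ 0.4648 -0.2638  0.05  ] az 120.0 F [ 0.1  0.2 -1. ] w 0.0176 j7 0.64 -> shares [-0.212  0.004  0.03 ] turn 0.003
```

View pics/s1z.png

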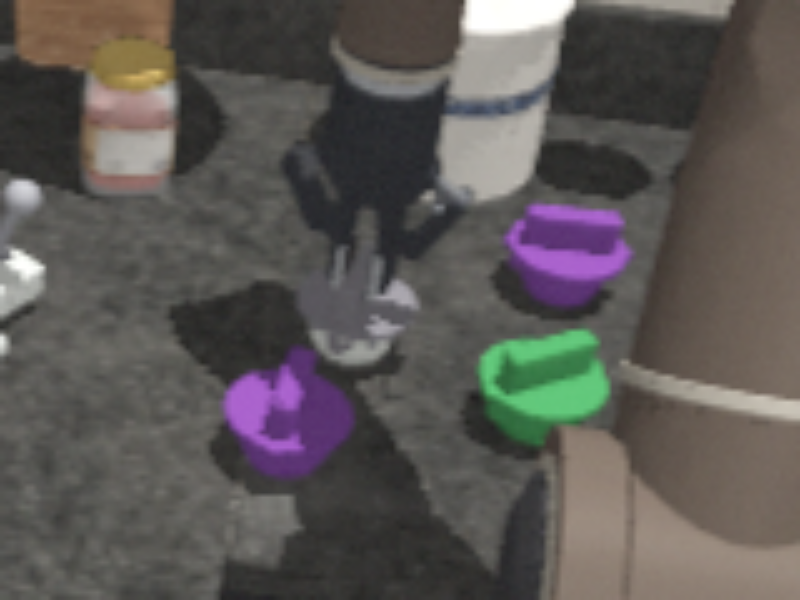

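View pics/w4.png

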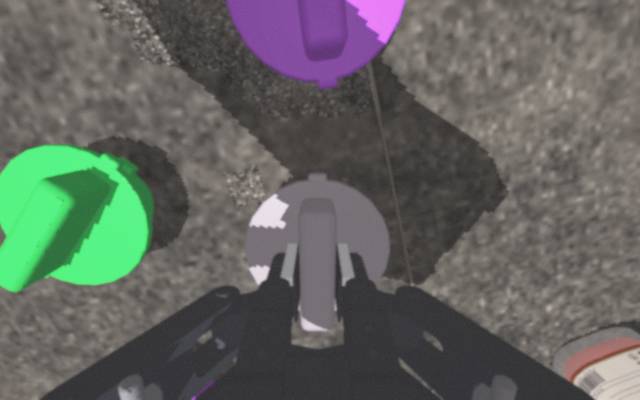

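Emit:
{"api": "servo_tool", "payload": {"rows": [[0,0,0,0.04,0],[0,0,0,0.05,0],[0,0.03,0,0.05,0],[0,0.06,0,0.04,0]]}}

```text
time: 3.73
eef_pos: [0.4636, -0.2606, 0.0472]
ee_rot: [0.501, 0.866, -0.0, 0.002]
contact_force: [1.0, -1.1, 0.7]
grip_width: 0.017
```

```bash
python3 -c "
from h import *
go([0.4758,-0.282,0.047],119.8)
im=snap('wrist','w5')"
```

```text
t 3.73 pos [ 0.4636 -0.2606  0.0472] az 119.9 F [ 1.  -1.1  0.7] w 0.017 j7 0.63 -> shares [-0.246 -0.001  0.003] turn 0.002
```

View pics/w5.png

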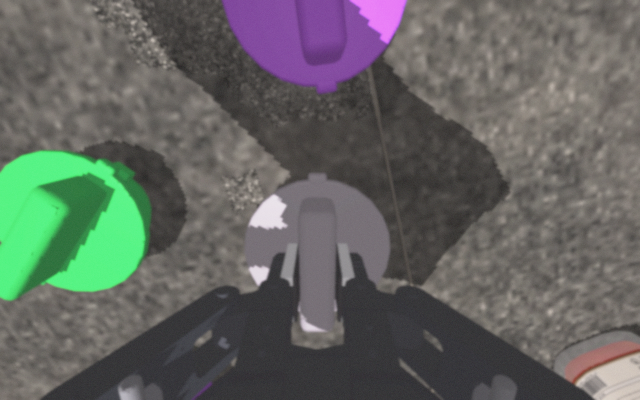

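Emit:
{"api": "servo_tool", "payload": {"rows": [[0,0,0,0.03,0],[0,0,0,0.05,0],[0,0,0,0.05,0]]}}

```text
time: 4.03
eef_pos: [0.4637, -0.2607, 0.0444]
ee_rot: [0.5, 0.866, -0.001, 0.002]
contact_force: [-8.0, 1.1, 34.2]
grip_width: 0.0171
```

```bash
python3 -c "
from h import *
go([0.4758,-0.282,0.047],119.8)"
```

```text
t 4.03 pos [ 0.4637 -0.2607  0.0444] az 119.9 F [-8.   1.1 34.2] w 0.0171 j7 0.62 -> shares [-0.245 -0.001 -0.025] turn 0.002
```

Emit:
{"api": "servo_tool", "payload": {"rows": [[0,0.05,0,-0.01,0],[0,0.1,0,-0.02,0],[0,0.15,0,-0.025,0],[0,0.2,0,-0.03,0]]}}

```text
time: 4.37
eef_pos: [0.4528, -0.2421, 0.0445]
ee_rot: [0.5, 0.866, 0.0, 0.001]
contact_force: [0.4, -0.4, 0.4]
grip_width: 0.0176
```

```bash
python3 -c "
from h import *
go([0.4758,-0.282,0.047],119.8)
im=snap('wrist','w6')"
```

```text
t 4.37 pos [ 0.4528 -0.2421  0.0445] az 119.9 F [ 0.4 -0.4  0.4] w 0.0176 j7 0.6 -> shares [-0.46   0.    -0.024] turn 0.002
```

View pics/w6.png

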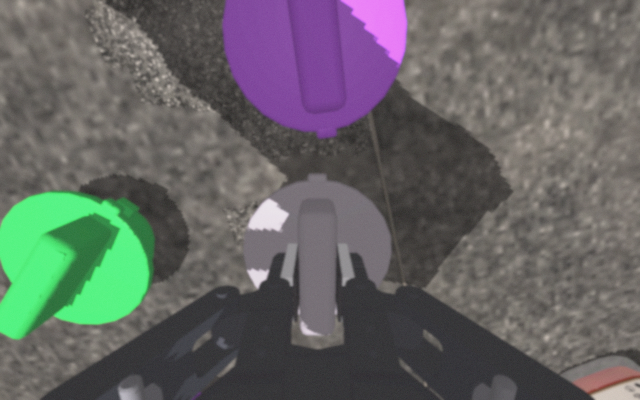

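Emit:
{"api": "servo_tool", "payload": {"rows": [[0.35,0,0,-0.01,0],[0.35,0,0,-0.03,0],[0.35,0,0,-0.07,0],[0.35,0,0,-0.07,0],[0.3,0,0,-0.07,0]]}}

```text
time: 4.83
eef_pos: [0.4524, -0.242, 0.0513]
ee_rot: [0.5, 0.866, 0.0, -0.0]
contact_force: [0.5, 0.2, -0.4]
grip_width: 0.0254
```

```bash
python3 -c "
from h import *
go([0.4528,-0.2421,0.052],119.8)"
```

```text
t 4.83 pos [ 0.4524 -0.242   0.0513] az 120.0 F [ 0.5  0.2 -0.4] w 0.0254 j7 0.61 -> shares [-0.003  0.003 -0.007] turn 0.003
```

Emit:
{"api": "servo_tool", "payload": {"rows": [[0,0,0,-0.01,0],[0,0,0,-0.01,0],[0,0,0,-0.01,0],[0,0,0,-0.01,0]], "grip_force": 30}}

```text
time: 5.17
eef_pos: [0.4522, -0.2419, 0.0521]
ee_rot: [0.5, 0.866, -0.0, -0.0]
contact_force: [0.9, -0.1, -1.0]
grip_width: 0.0173
```

Emit:
{"api": "servo_tool", "payload": {"rows": [[0,0,0,-0.3,0],[0,0,0,-0.6,0],[0,0,0,-1,0],[0,0,0,-1,0]]}}

```text
time: 5.5
eef_pos: [0.456, -0.2429, 0.1586]
ee_rot: [0.5, 0.866, 0.0, 0.005]
contact_force: [1.3, 0.0, -1.8]
grip_width: 0.0167
```

Emit:
{"api": "servo_tool", "payload": {"rows": [[0,0,0,-0.35,-0.1],[0,0,0,-0.6,-0.2],[0,0,0,-0.7,-0.3],[0,0,0,-0.7,-0.4],[0,0,0,-0.7,-0.5]]}}

```text
time: 5.92
eef_pos: [0.4527, -0.2422, 0.2232]
ee_rot: [0.257, 0.966, -0.001, 0.001]
contact_force: [-0.6, -0.4, -1.2]
grip_width: 0.0175
```

```bash
python3 -c "
from h import *
go([0.52,0.01,0.23],170)
im=snap('wrist','w7');im=snap('side','s7')"
```

```text
t 5.92 pos [ 0.4527 -0.2422  0.2232] az 150.3 F [-0.6 -0.4 -1.2] w 0.0175 j7 1.25 -> shares [ 0.668  2.523 -0.071] turn -0.329
```

View pics/w7.png

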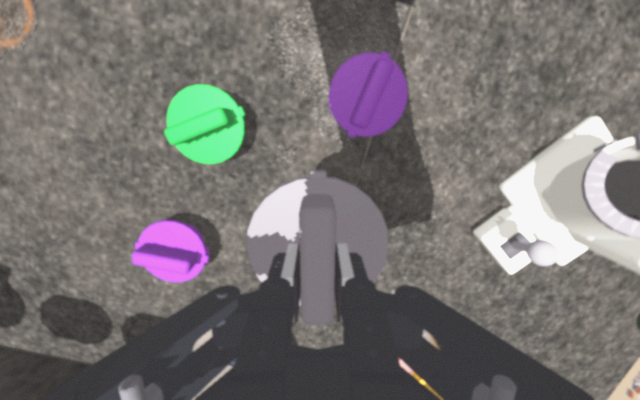

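View pics/s7.png

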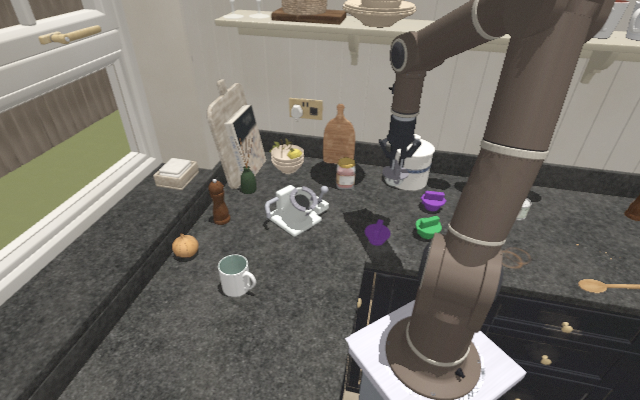

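Emit:
{"api": "servo_tool", "payload": {"rows": [[0,0,0.4,-0.2,-0.1],[0,0,0.8,-0.4,-0.2],[0,0,1,-0.4,-0.3],[0,0,1,-0.4,-0.33]]}}

```text
time: 6.35
eef_pos: [0.5057, -0.149, 0.264]
ee_rot: [0.085, 0.996, 0.001, 0.002]
contact_force: [-0.7, -0.2, -1.6]
grip_width: 0.0173
```

```bash
python3 -c "
from h import *
go([0.56,-0.09,0.26],170)"
```

```text
t 6.35 pos [ 0.5057 -0.149   0.264 ] az 170.3 F [-0.7 -0.2 -1.6] w 0.0173 j7 1.39 -> shares [-0.436  0.673  0.044] turn 0.005
```

Emit:
{"api": "servo_tool", "payload": {"rows": [[0,-0.2,0.35,0,0],[0,-0.43,0.67,0,0],[0,-0.43,0.67,0,0],[0,-0.43,0.67,0,0]]}}

```text
time: 6.68
eef_pos: [0.5575, -0.0941, 0.2617]
ee_rot: [0.088, 0.996, 0.001, -0.0]
contact_force: [-0.2, 0.6, -2.5]
grip_width: 0.0171
```

```bash
python3 -c "
from h import *
go([0.56,-0.09,0.26],170)
im=snap('wrist','w8')
print(onplane('wrist',(300,300),0.1))
np.save('w8T.npy',np.array(bot.camera_model('wrist')['T']))"
```

```text
t 6.68 pos [ 0.5575 -0.0941  0.2617] az 169.8 F [-0.2  0.6 -2.5] w 0.0171 j7 1.22 -> shares [-0.017  0.045  0.017] turn -0.003
[ 0.69299649 -0.14165615  0.1       ]
```

View pics/w8.png

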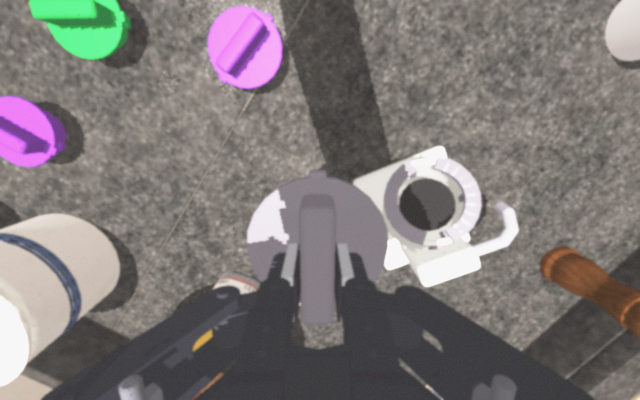

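```bash
python3 - <<'E'
import cv2
im=cv2.imread('pics/w8.png'); cv2.imwrite('pics/w8z.png',cv2.resize(im[140:290,345:525],None,fx=4,fy=4,interpolation=cv2.INTER_CUBIC))
E
```

```text
(no output)
```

View pics/w8z.png

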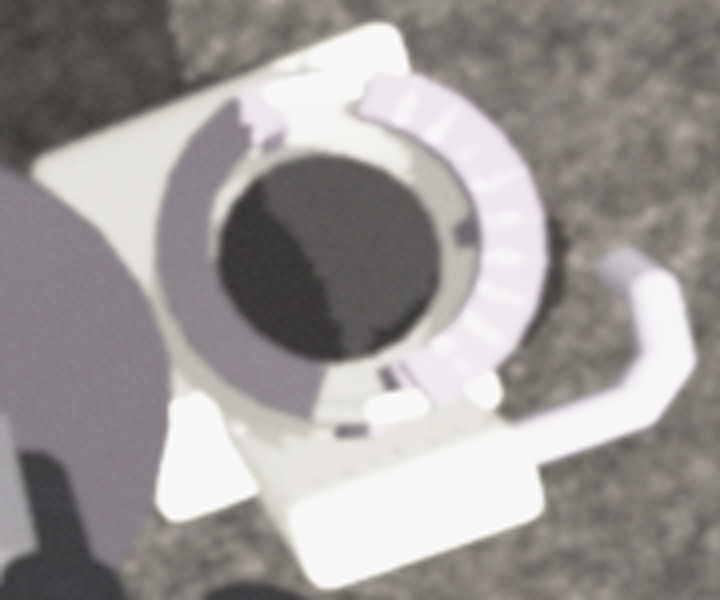

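```bash
cat > fit.py <<'E'
from h import *
from scipy.optimize import least_squares
m=bot.camera_model('wrist'); m={'K':m['K'],'T':np.load('w8T.npy')}
W=lambda x,y:(345+x/4,140+y/4)
outer=[(157,250),(166,200),(190,152),(240,98),(410,76),(480,110),(530,185),(547,250),(525,325),(475,395),(305,418),(225,372),(178,315)]
inner=[(212,235),(225,300),(265,345),(325,368),(482,240),(470,180),(430,130),(365,103),(275,148),(235,185)]
inner=[(212,235),(228,305),(262,340),(322,366),(482,250),(470,185),(432,135),(367,107)]
ro=[ray('wrist',W(*p),m) for p in outer]; ri=[ray('wrist',W(*p),m) for p in inner]
def f(q,full=False):
    P=q[:3];ps=q[3];n=np.array([-.5*np.cos(ps),-.5*np.sin(ps),np.cos(np.pi/6)]);r=[]
    for rs,rad in((ro,.047),(ri,.033)):
        for o,d in rs:
            X=o+d*((P-o)@n)/(d@n); r.append(np.linalg.norm(X-P)-rad)
    return np.array(r)*1000
s=least_squares(f,[.589,.017,.115,.2],loss='soft_l1'); print(s.x,np.degrees(s.x[3])); print(f(s.x).round(1))
P=s.x[:3];ps=s.x[3]
n=np.array([-.5*np.cos(ps),-.5*np.sin(ps),np.cos(np.pi/6)]);y=np.array([-np.sin(ps),np.cos(ps),0]);x=np.cross(y,n)
for p in [(270,130),(365,95),(320,395),(395,372)]:
    o,d=ray('wrist',W(*p),m);X=o+d*((P-o)@n)/(d@n)-P; print(p,np.degrees(np.arctan2(X@y,X@x)).round(1),np.linalg.norm(X).round(4))
for c in('top','side'): print(c,proj(c,P))
# base edges
for a,b,z in [((40,160),(375,28),0.012),((545,490),(330,587),0.06)]:
    d=onplane('wrist',W(*b),z,m)-onplane('wrist',W(*a),z,m); print(np.degrees(np.arctan2(d[1],d[0])))
E
python3 fit.py
```

```text
[0.58720585 0.01949156 0.11703674 0.44816457] 25.677938144075146
[ 0.6 -0.3 -0.8  0.1 -0.6 -0.  -1.2 -0.  -0.3  2.1  0.2 -1.1 -0.6  0.2
  0.7  0.3  0.2 -0.5  0.2  1.8  3. ]
(270, 130) 176.7 0.0352
(365, 95) 137.3 0.0391
(320, 395) -43.3 0.0406
(395, 372) -15.4 0.0357
top [314.64781745 188.01108575]
side [303.27381608 198.49989665]
101.90396291458168
-71.5810839408488
```

```bash
sed -i 's/^s=least.*/s=least_squares(lambda q:f([*q,np.radians(11.5)]),[.589,.017,.115],loss="soft_l1"); s.x=np.array([*s.x,np.radians(11.5)]); print(s.x); print(f(s.x).round(1))/' fit.py; cat >> fit.py <<'E'
print('perp ball offset', 0.1)
o=P+(-0.1)*y; print('pivot-line pt',o)
E
python3 fit.py
```

```text
[0.58546282 0.01857913 0.12164085 0.20071286]
[ 0.5 -0.7 -1.5 -0.6 -0.2  0.7 -0.8 -0.1 -1.   1.1  0.  -0.8 -0.3  0.4
  1.3  0.8  0.2 -1.   0.2  2.   3. ]
(270, 130) -169.8 0.0348
(365, 95) 150.1 0.0391
(320, 395) -32.4 0.0405
(395, 372) -4.5 0.0351
top [314.84089105 188.0319113 ]
side [303.77057838 197.53486337]
101.90396291458168
-71.5810839408488
perp ball offset 0.1
pivot-line pt [ 0.60539962 -0.07941334  0.12164085]
```

```bash
python3 - <<'E'
from h import *
s,M,az=st()
for off in (0,.003,.006):
    print(off,proj('wrist',s['eef_pos']+M@np.array([off+.043,0,.015])),proj('wrist',s['eef_pos']+M@np.array([off+.033,0,-.016])),
     proj('wrist',s['eef_pos']+M@np.array([off,.042,.012])))
im=cv2.imread('pics/w8.png'); cv2.imwrite('pics/w8c.png',cv2.resize(im[160:340,235:400],None,fx=4,fy=4,interpolation=cv2.INTER_CUBIC))
E
```

```text
0 [316.41683266 174.3321499 ] [316.31947917 208.29704417] [387.31620574 246.84846669]
0.003 [316.41189121 169.00995762] [316.31291369 202.13538062] [387.67676586 242.20353483]
0.006 [316.40689548 163.62929581] [316.30626159 195.89242805] [388.04105989 237.51050089]
```

View pics/w8c.png

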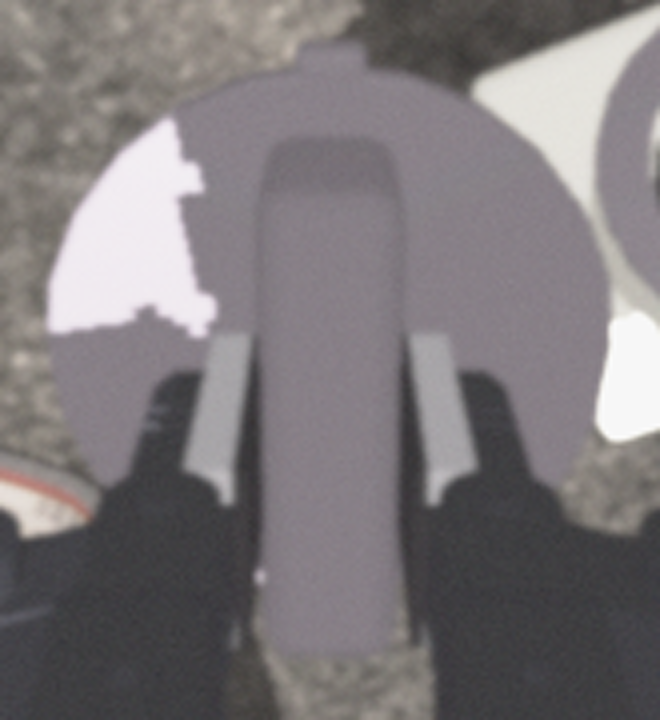

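```bash
python3 -c "
from h import *
go([0.5875,0.018,0.20],202)"
```

```text
t 6.73 pos [ 0.5567 -0.0961  0.2615] az 169.7 F [-1.4 -1.3 -1.4] w 0.017 j7 1.23 -> shares [-0.101  1.177  0.615] turn -0.538
```

Emit:
{"api": "servo_tool", "payload": {"rows": [[0,-0.05,0.4,0,-0.11],[0,-0.1,0.8,0,-0.22],[0,-0.1,1,0.1,-0.33],[0,-0.1,1,0.2,-0.44],[0,-0.1,1,0.3,-0.54]]}}

```text
time: 7.15
eef_pos: [0.5839, 0.0002, 0.2318]
ee_rot: [-0.195, 0.981, -0.0, -0.0]
contact_force: [0.4, -1.7, -1.1]
grip_width: 0.0172
```

```bash
python3 -c "
from h import *
go([0.5875,0.018,0.195],202)"
```

```text
t 7.15 pos [5.839e-01 2.000e-04 2.318e-01] az -157.5 F [ 0.4 -1.7 -1.1] w 0.0172 j7 1.53 -> shares [-0.102  0.151  0.368] turn 0.008
```

Emit:
{"api": "servo_tool", "payload": {"rows": [[0,-0.1,0.15,0.15,0],[0,-0.1,0.15,0.37,0],[0,-0.1,0.15,0.37,0],[0,-0.1,0.15,0.37,0]]}}

```text
time: 7.48
eef_pos: [0.5869, 0.0154, 0.1944]
ee_rot: [-0.191, 0.982, -0.0, -0.002]
contact_force: [1.0, 0.7, -1.7]
grip_width: 0.017
```

```bash
python3 -c "
from h import *
go([0.5875,0.018,0.175],202)
im=snap('wrist','w9');im=snap('side','s9');cv2.imwrite('pics/s9z.png',cv2.resize(im[130:250,230:390],None,fx=5,fy=5))"
```

```text
t 7.48 pos [0.5869 0.0154 0.1944] az -158.0 F [ 1.   0.7 -1.7] w 0.017 j7 1.47 -> shares [-0.016  0.022  0.194] turn 0.0
```

View pics/w9.png

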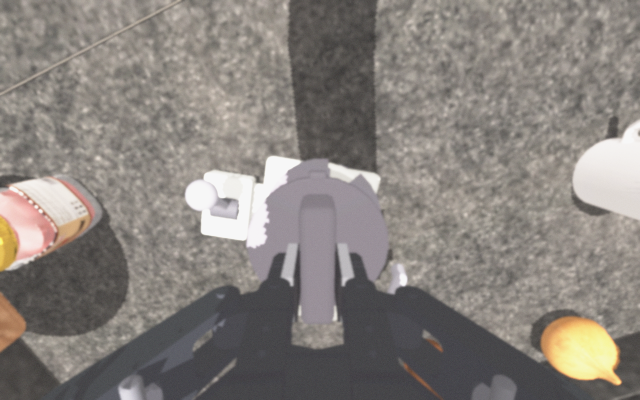

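View pics/s9z.png

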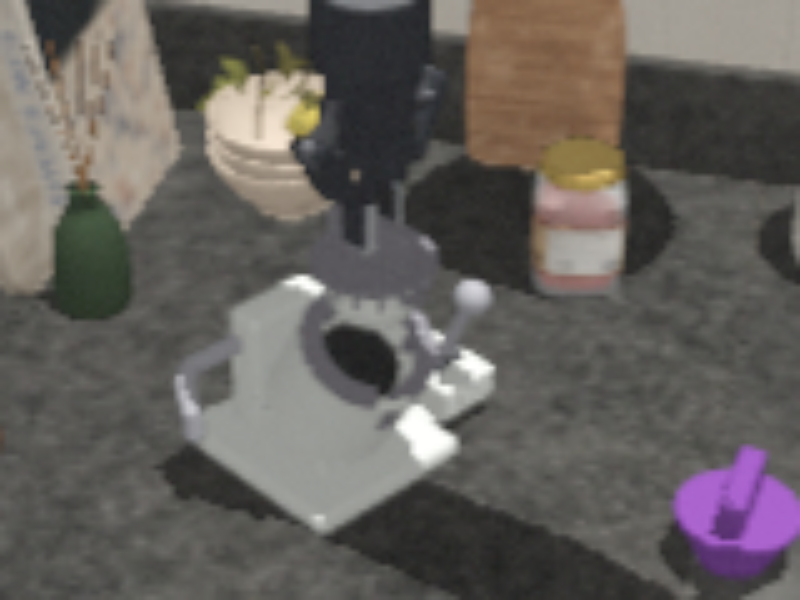

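Emit:
{"api": "servo_tool", "payload": {"rows": [[0,-0.015,0.02,0.1,0],[0,-0.015,0.02,0.2,0],[0,-0.015,0.02,0.22,0],[0,-0.015,0.02,0.24,0]]}}

```text
time: 7.92
eef_pos: [0.5862, 0.0182, 0.1733]
ee_rot: [-0.192, 0.981, -0.002, -0.002]
contact_force: [-19.0, -5.2, 32.8]
grip_width: 0.017
```

```bash
python3 -c "
from h import *
go([0.5875,0.018,0.172],202)"
```

```text
t 7.92 pos [0.5862 0.0182 0.1733] az -157.9 F [-19.   -5.2  32.8] w 0.017 j7 1.45 -> shares [-0.011 -0.007  0.013] turn 0.001
```

Emit:
{"api": "servo_tool", "payload": {"rows": [[0,0.04,0,0.02,0],[0,0.08,0.01,0.05,0],[0,0.12,0.02,0.09,0]]}}

```text
time: 8.17
eef_pos: [0.578, 0.0161, 0.1645]
ee_rot: [-0.191, 0.982, -0.001, 0.002]
contact_force: [-1.4, -4.2, 11.3]
grip_width: 0.0172
```

```bash
python3 -c "
from h import *
go([0.5875-.0215*.978,0.018-.0215*.208,0.147],202)
im=snap('wrist','w10');im=snap('side','s10');cv2.imwrite('pics/s10z.png',cv2.resize(im[130:250,230:390],None,fx=5,fy=5))"
```

```text
t 8.17 pos [0.578  0.0161 0.1645] az -157.9 F [-1.4 -4.2 11.3] w 0.0172 j7 1.44 -> shares [0.117 0.021 0.175] turn 0.001
```

View pics/s10z.png

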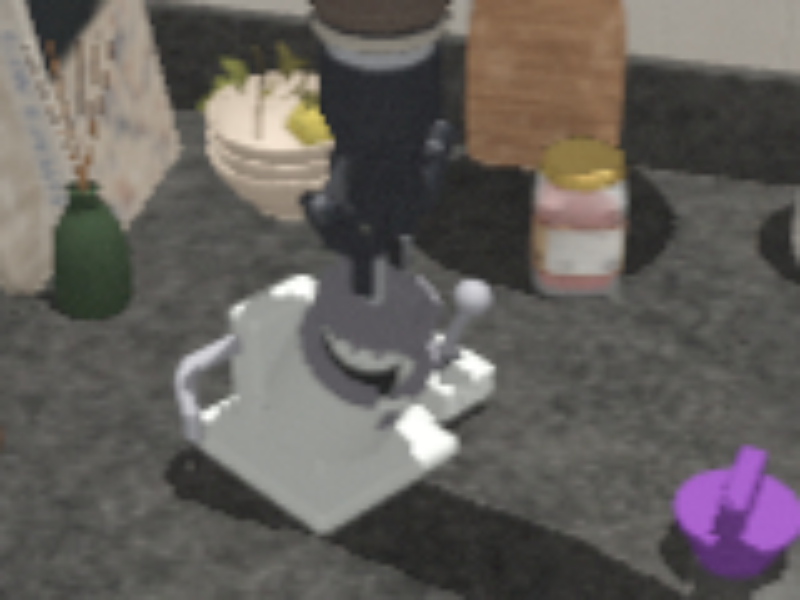

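View pics/w10.png

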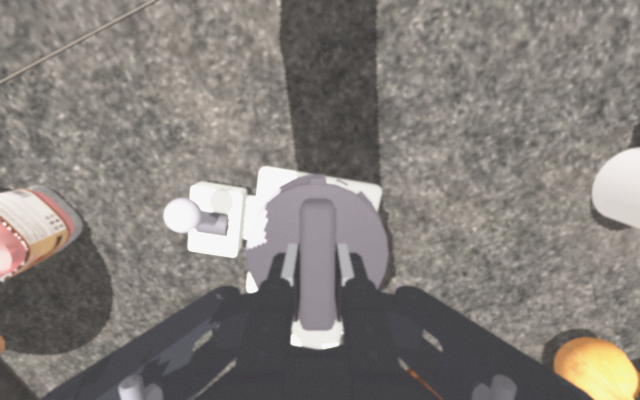

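Emit:
{"api": "servo_tool", "payload": {"rows": [[0,0.04,0.01,0.06,0],[0,0.08,0.015,0.12,0],[0,0.12,0.02,0.18,0],[0,0.12,0.02,0.18,0]]}}

```text
time: 8.6
eef_pos: [0.5668, 0.0132, 0.1466]
ee_rot: [-0.191, 0.982, -0.002, 0.003]
contact_force: [-1.9, -3.5, 13.7]
grip_width: 0.0171
```

```bash
python3 -c "
from h import *
go([0.5875-.0215*.978,0.018-.0215*.208,0.147],202)
im=snap('wrist','w11');im=snap('side','s11');cv2.imwrite('pics/s11z.png',cv2.resize(im[130:250,230:390],None,fx=5,fy=5))"
```

```text
t 8.6 pos [0.5668 0.0132 0.1466] az -157.9 F [-1.9 -3.5 13.7] w 0.0171 j7 1.43 -> shares [ 0.001  0.004 -0.004] turn 0.001
```

View pics/s11z.png

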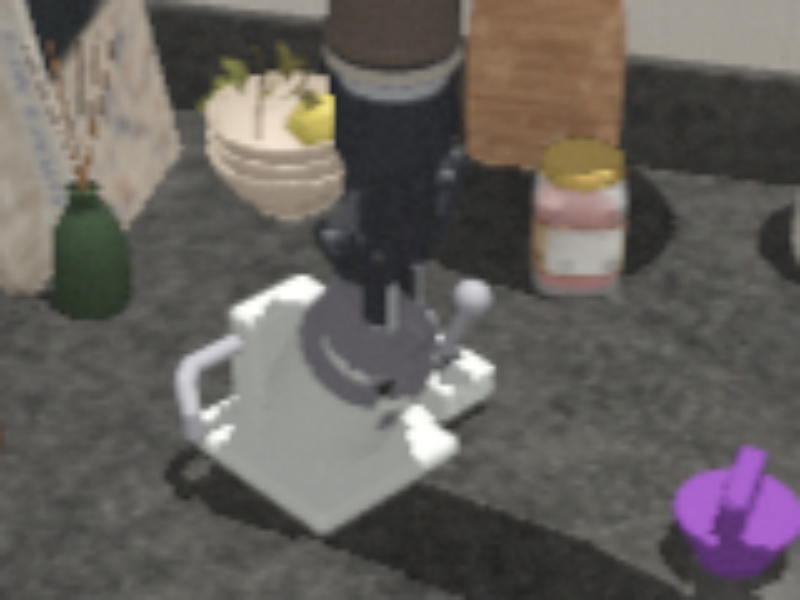

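View pics/w11.png

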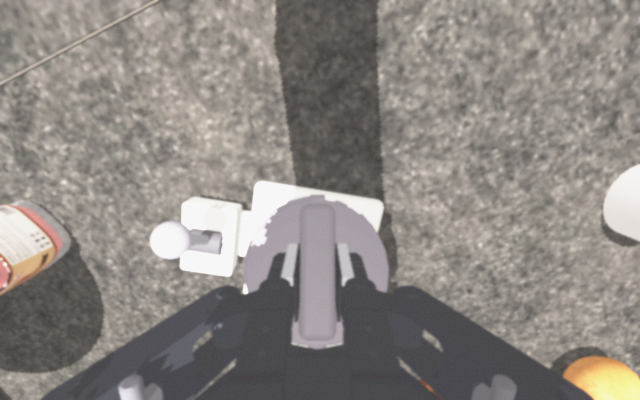

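```bash
python3 - <<'E'
from h import *
s,M,az=st()
for th in (20,25,30,35):
    t=np.radians(th); 
    def q(x,down): # cart-local rel g ; tilt toward +x: up axis leans to +x
        X=x*np.cos(t)-down*np.sin(t); Z=x*np.sin(t)+down*np.cos(t)
        return s['eef_pos']+M@np.array([X,0,Z-.008])
    print(th,[proj('wrist',q(*a)).round(1)[1] for a in ((.042,.020),(.0435,.023),(.033,-.008),(-.033,-.008))])
im=cv2.imread('pics/w11.png'); cv2.imwrite('pics/w11c.png',cv2.resize(im[180:360,235:400],None,fx=4,fy=4,interpolation=cv2.INTER_CUBIC))
E
```

```text
20 [np.float64(187.8), np.float64(185.9), np.float64(199.5), np.float64(333.2)]
25 [np.float64(191.6), np.float64(190.1), np.float64(198.8), np.float64(333.8)]
30 [np.float64(195.6), np.float64(194.5), np.float64(198.6), np.float64(333.8)]
35 [np.float64(199.9), np.float64(199.2), np.float64(198.9), np.float64(333.2)]
```

View pics/w11c.png

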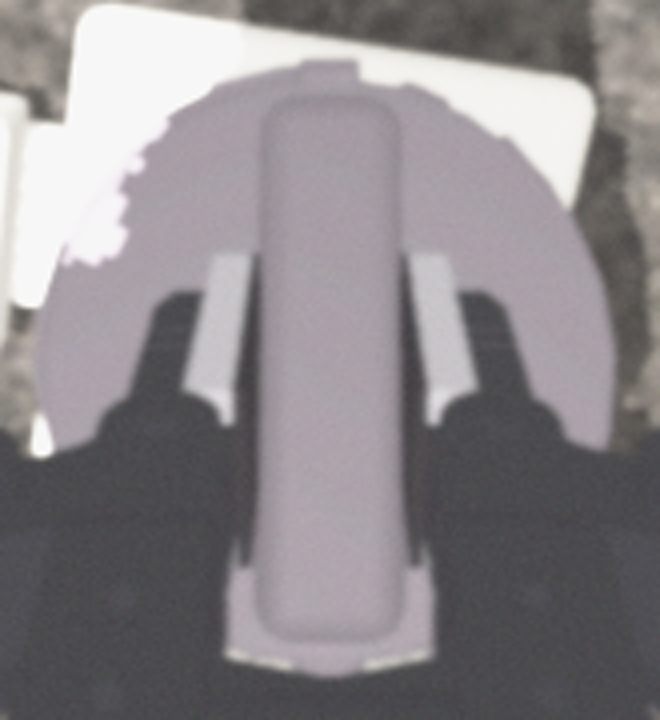

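Emit:
{"api": "servo_tool", "payload": {"rows": [[0,0,0,-0.01,0.1],[0,0,0,-0.01,0.2],[0,0,0,-0.01,0.3],[0,0,0,-0.01,0.4],[0,0,0,0,0.41]]}}

```text
time: 9.12
eef_pos: [0.5651, 0.0176, 0.145]
ee_rot: [0.023, 1.0, 0.002, 0.001]
contact_force: [-1.3, 7.4, 3.8]
grip_width: 0.0174
```

```bash
python3 -c "
from h import *
go([0.5875-.0215*.978,0.018-.0215*.208,0.147],177)
im=snap('wrist','w12');im=snap('side','s12');cv2.imwrite('pics/s12z.png',cv2.resize(im[130:250,230:390],None,fx=5,fy=5))"
```

```text
t 9.12 pos [0.5651 0.0176 0.145 ] az 177.3 F [-1.3  7.4  3.8] w 0.0174 j7 1.05 -> shares [-0.016 -0.04  -0.02 ] turn 0.005
```

View pics/s12z.png

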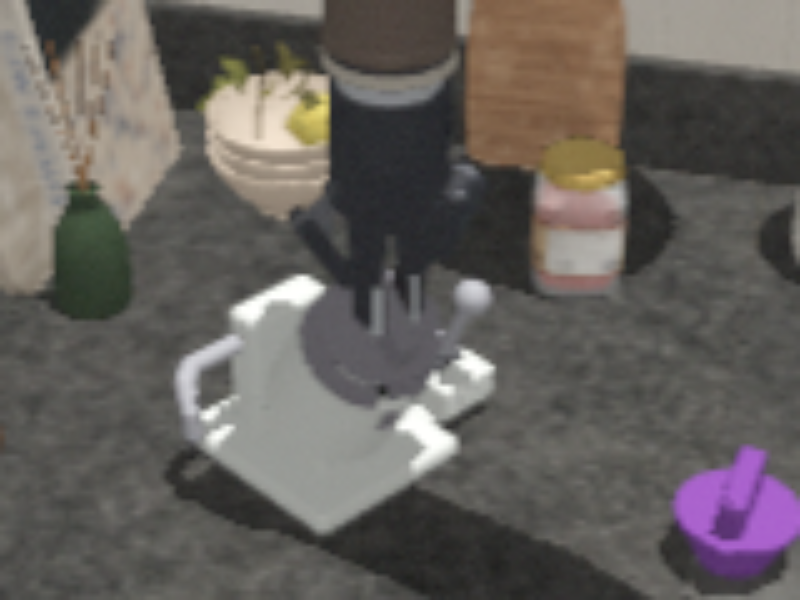

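View pics/w12.png

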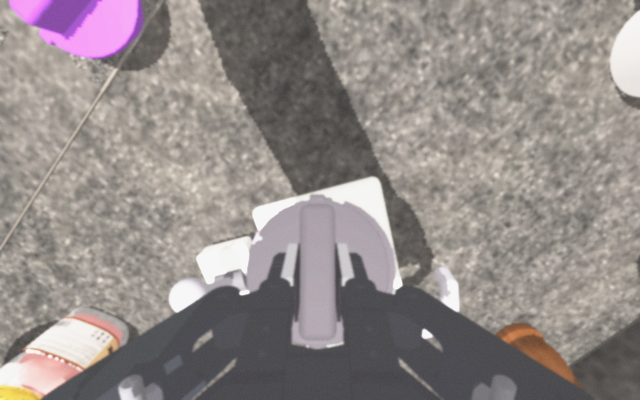

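Emit:
{"api": "servo_tool", "payload": {"rows": [[0,-0.02,0,0.03,0],[0,-0.04,0,0.07,0],[0,-0.05,0,0.09,0],[0,-0.05,0,0.09,0]]}}

```text
time: 9.55
eef_pos: [0.5711, 0.0177, 0.138]
ee_rot: [0.02, 1.0, 0.002, 0.002]
contact_force: [-5.3, 5.9, 18.5]
grip_width: 0.0174
```

```bash
python3 -c "
from h import *
go([0.5875-.0215*.978,0.018-.0215*.208,0.147],177)
im=snap('wrist','w13');im=snap('side','s13');cv2.imwrite('pics/s13z.png',cv2.resize(im[130:250,230:390],None,fx=5,fy=5))"
```

```text
t 9.55 pos [0.5711 0.0177 0.138 ] az 177.7 F [-5.3  5.9 18.5] w 0.0174 j7 1.05 -> shares [ 0.045 -0.043 -0.091] turn 0.011
```

View pics/s13z.png

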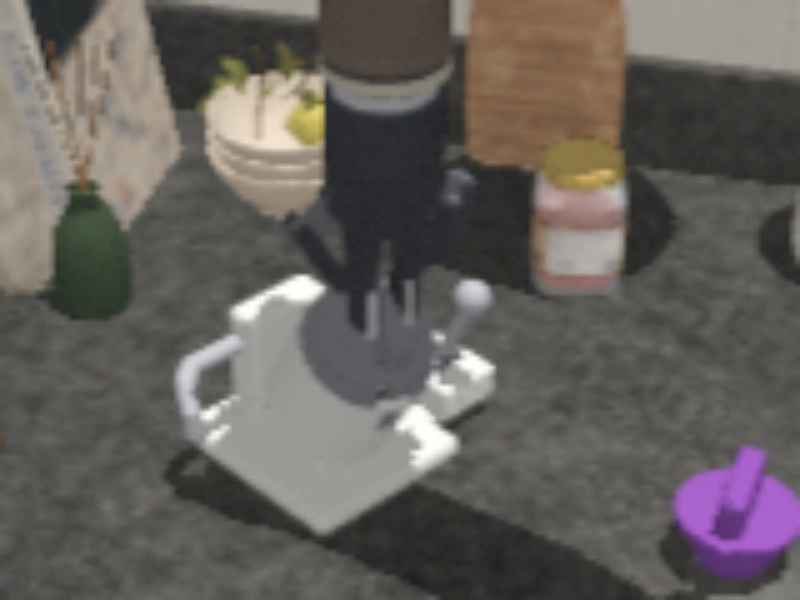

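View pics/w13.png

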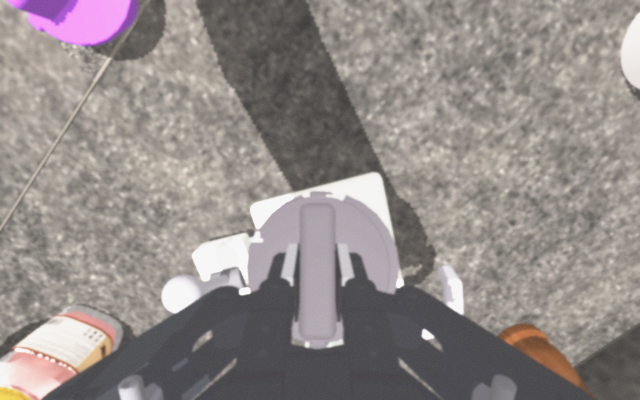

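Emit:
{"api": "servo_tool", "payload": {"rows": [[0,-0.015,0.005,0.025,0],[0,-0.03,0.005,0.055,0],[0,-0.035,0.005,0.065,0],[0,-0.035,0.005,0.065,0]]}}

```text
time: 9.98
eef_pos: [0.5753, 0.0172, 0.135]
ee_rot: [0.02, 1.0, 0.0, 0.003]
contact_force: [-15.4, 0.6, 48.8]
grip_width: 0.0171
```

```bash
python3 -c "
from h import *
go([0.5875-.0215*.978,0.018-.0215*.208,0.147],177)
im=snap('wrist','w14');cv2.imwrite('pics/w14z.png',cv2.resize(im[160:360,180:460],None,fx=2.8,fy=2.8))
im=snap('side','s14');cv2.imwrite('pics/s14z.png',cv2.resize(im[170:230,270:350],None,fx=10,fy=10,interpolation=cv2.INTER_CUBIC))"
```

```text
t 9.98 pos [0.5753 0.0172 0.135 ] az 177.7 F [-15.4   0.6  48.8] w 0.0171 j7 1.04 -> shares [ 0.085 -0.041 -0.12 ] turn 0.011
```

View pics/s14z.png

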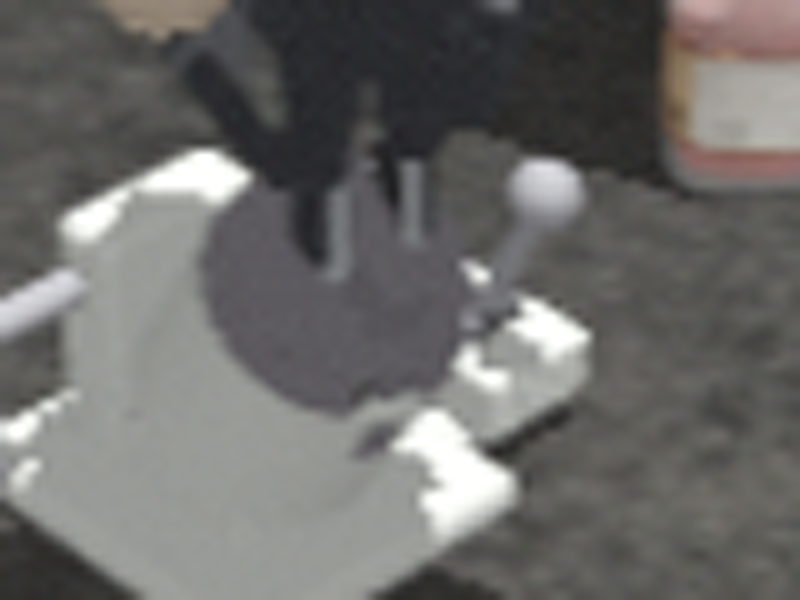

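View pics/w14z.png

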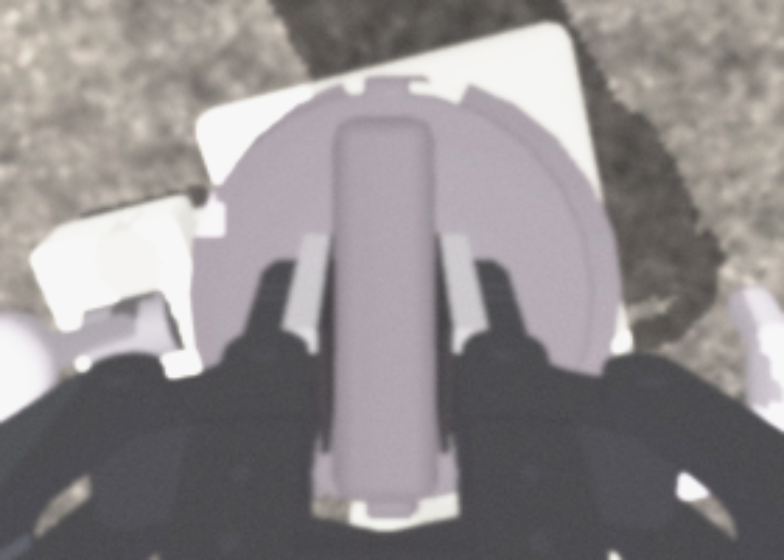

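Emit:
{"api": "servo_tool", "payload": {"rows": [[0,0,0,-0.01,0],[0,0,0,-0.01,0.08],[0,0,0,-0.01,0.16],[0,0,0,-0.01,0.24],[0,0,0,-0.01,0.3]], "grip_force": 20}}

```text
time: 10.5
eef_pos: [0.5727, 0.019, 0.1337]
ee_rot: [0.177, 0.984, 0.001, 0.001]
contact_force: [-9.6, 3.6, 27.9]
grip_width: 0.0175
```

```bash
python3 -c "
from h import *
print(bot.read_state()['moment'])
go([0.5753,0.0172,0.135],177)
im=snap('wrist','w15');cv2.imwrite('pics/w15z.png',cv2.resize(im[160:360,180:460],None,fx=2.8,fy=2.8))
im=snap('side','s15');cv2.imwrite('pics/s15z.png',cv2.resize(im[170:230,270:350],None,fx=10,fy=10,interpolation=cv2.INTER_CUBIC))"
```

```text
[1.71528582 1.64052658 0.663592  ]
t 10.5 pos [0.5727 0.019  0.1337] az 159.7 F [-9.6  3.6 27.9] w 0.0175 j7 0.77 -> shares [-0.031 -0.008 -0.013] turn -0.289
```

View pics/s15z.png

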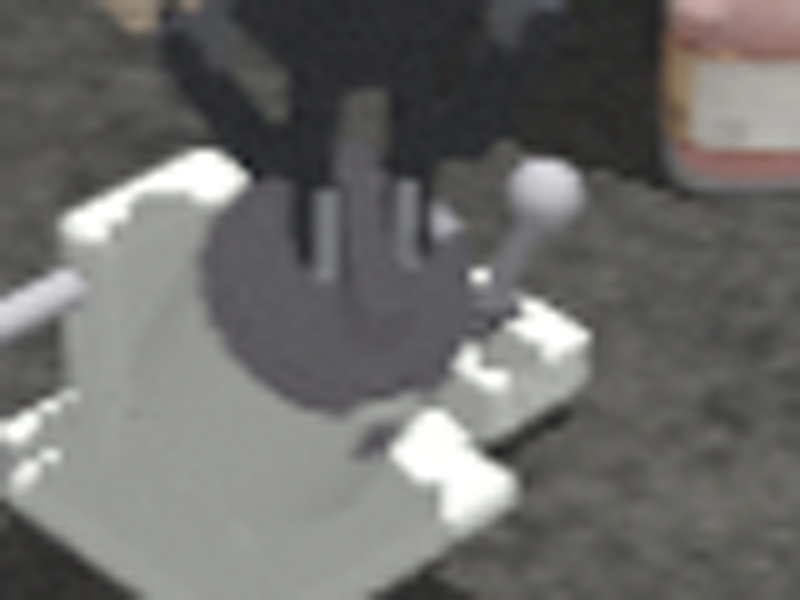

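View pics/w15z.png

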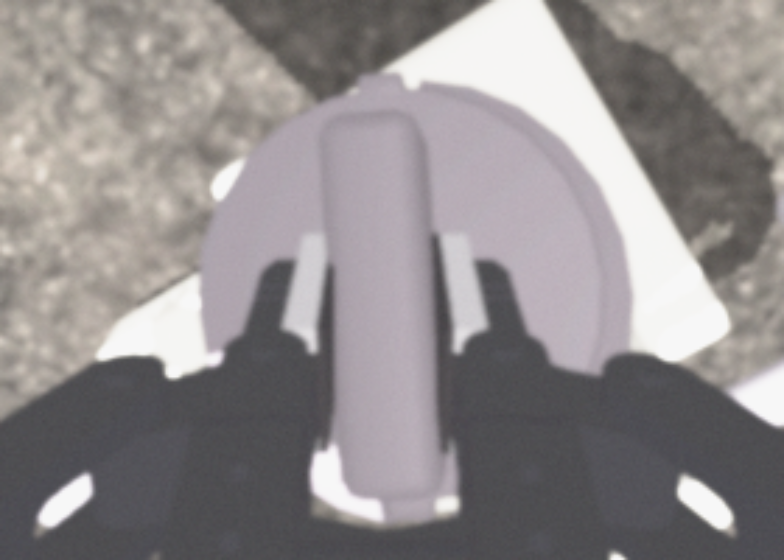

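Emit:
{"api": "servo_tool", "payload": {"rows": [[0,0.01,0.02,0,-0.08],[0,0.01,0.03,0.01,-0.1],[0,0.005,0.035,0.03,-0.1],[0,0.005,0.035,0.03,-0.1]]}}

```text
time: 10.93
eef_pos: [0.5733, 0.0174, 0.1321]
ee_rot: [0.126, 0.992, -0.002, 0.001]
contact_force: [-26.5, -8.9, 53.6]
grip_width: 0.0174
```

```bash
python3 -c "
from h import *
print(bot.read_state()['moment'])
go([0.5753,0.0172,0.135],177)
im=snap('wrist','w16');cv2.imwrite('pics/w16z.png',cv2.resize(im[160:360,180:460],None,fx=2.8,fy=2.8))"
```

```text
[0.06743091 4.64549647 0.72549856]
t 10.93 pos [0.5733 0.0174 0.1321] az 165.6 F [-26.5  -8.9  53.6] w 0.0174 j7 0.85 -> shares [-0.02   0.002 -0.029] turn -0.191
```

View pics/w16z.png

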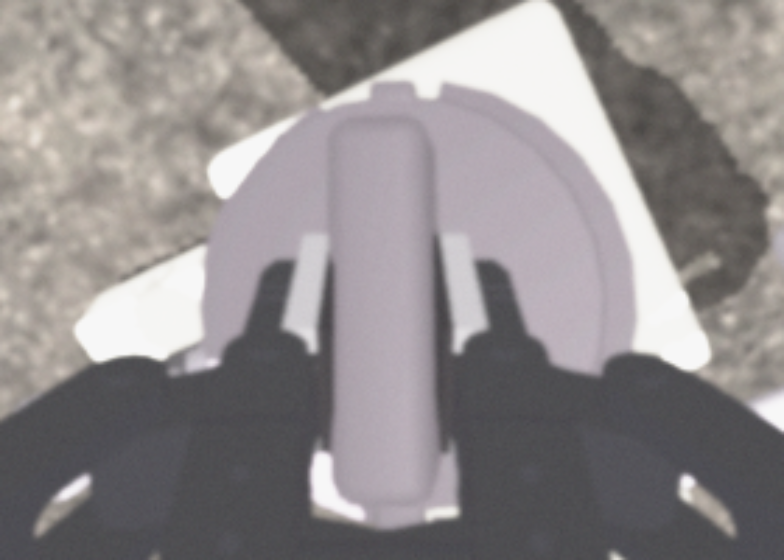

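Emit:
{"api": "servo_tool", "payload": {"rows": [[0,0.01,-0.005,-0.02,-0.08],[0.28,0.02,-0.01,-0.04,-0.15],[0.28,0.02,-0.01,-0.04,-0.15],[0.28,0.02,-0.01,-0.04,-0.15]]}}

```text
time: 11.32
eef_pos: [0.5721, 0.0174, 0.1312]
ee_rot: [0.049, 0.999, 0.0, 0.001]
contact_force: [-1.9, 0.3, 4.5]
grip_width: 0.0236
```

```bash
python3 -c "
from h import *
print(bot.read_state()['moment'])
go([0.5753,0.0172,0.135],177)
im=snap('wrist','w17');cv2.imwrite('pics/w17z.png',cv2.resize(im[160:360,180:460],None,fx=2.8,fy=2.8))
im=snap('side','s17');cv2.imwrite('pics/s17z.png',cv2.resize(im[170:230,270:350],None,fx=10,fy=10,interpolation=cv2.INTER_CUBIC))"
```

```text
[ 0.10029626  0.20397656 -0.00707444]
t 11.32 pos [0.5721 0.0174 0.1312] az 174.4 F [-1.9  0.3  4.5] w 0.0236 j7 0.99 -> shares [-0.032  0.001 -0.038] turn -0.043
```

View pics/s17z.png

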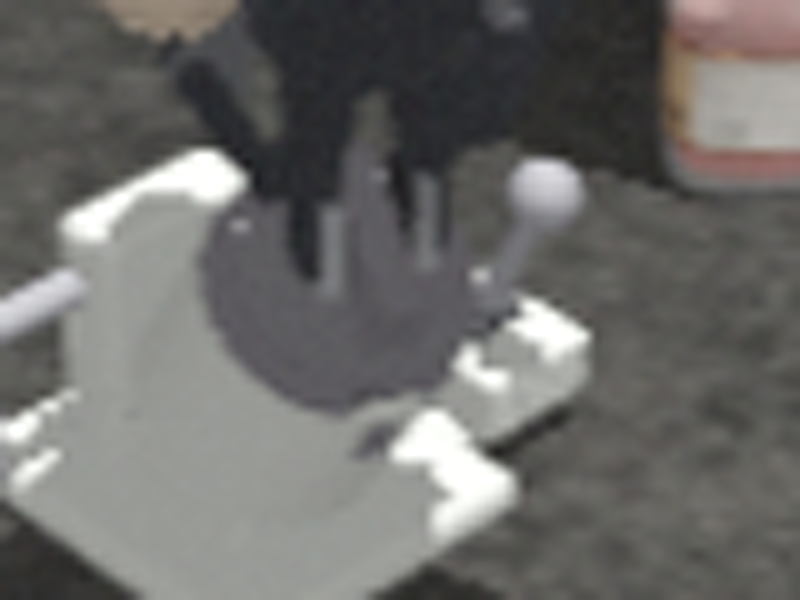

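View pics/w17z.png

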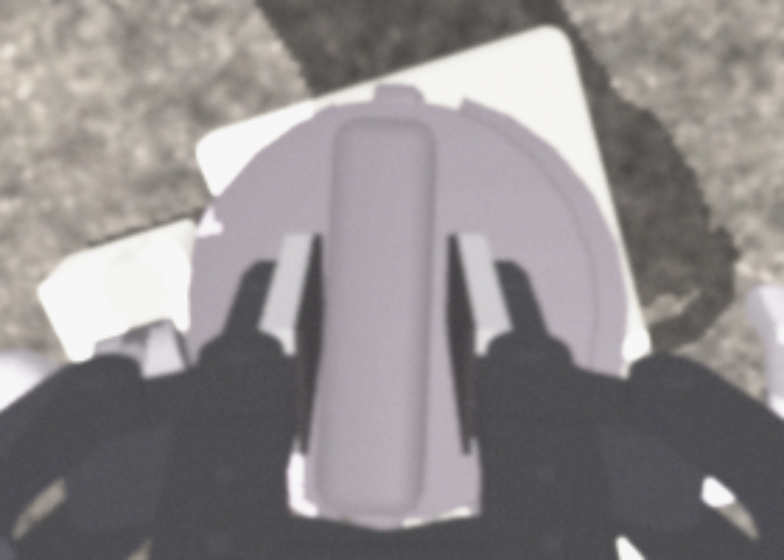

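Emit:
{"api": "servo_tool", "payload": {"rows": [[0.28,-0.01,0.003,0.02,0],[0.28,-0.025,0.007,0.045,0],[0.28,-0.025,0.007,0.045,0]]}}

```text
time: 11.67
eef_pos: [0.5736, 0.0173, 0.1268]
ee_rot: [0.048, 0.999, -0.001, -0.001]
contact_force: [-9.0, -4.0, 18.2]
grip_width: 0.0241
```

```bash
python3 -c "
from h import *
print(bot.read_state()['moment'])
go([0.5753,0.0172,0.135],177)"
```

```text
[-0.29063725  1.88037353  0.1511358 ]
t 11.67 pos [0.5736 0.0173 0.1268] az 174.4 F [-9.  -4.  18.2] w 0.0241 j7 0.99 -> shares [-0.017  0.001 -0.082] turn -0.043
```

Emit:
{"api": "servo_tool", "payload": {"rows": [[0.28,0,0,0,0.1],[0.28,0,0,0,0.2],[0.29,0,0,0,0.3],[0.3,0,0,-0.005,0.35]]}}

```text
time: 12.0
eef_pos: [0.5706, 0.0168, 0.1272]
ee_rot: [0.232, 0.973, -0.003, -0.003]
contact_force: [-20.4, -4.3, 22.5]
grip_width: 0.0255
```

```bash
python3 -c "
from h import *
print(bot.read_state()['moment'])
go([0.5753,0.0172,0.135],177)
im=snap('wrist','w18');cv2.imwrite('pics/w18z.png',cv2.resize(im[160:360,180:460],None,fx=2.8,fy=2.8))"
```

```text
[-0.2348444   4.15480599  0.98998045]
t 12.0 pos [0.5706 0.0168 0.1272] az 153.2 F [-20.4  -4.3  22.5] w 0.0255 j7 0.66 -> shares [-0.04   0.024 -0.078] turn -0.396
```

View pics/w18z.png

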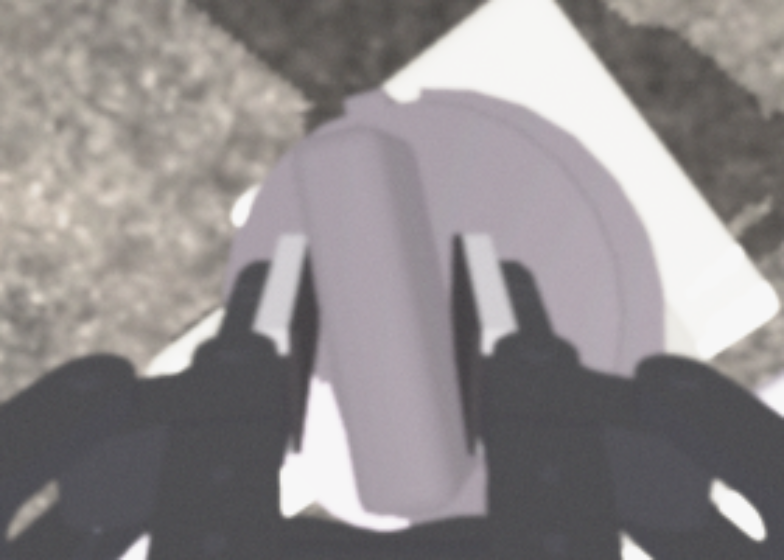

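```bash
python3 -c "
from h import *
im=snap('side','s18');cv2.imwrite('pics/s18z.png',cv2.resize(im[180:225,280:340],None,fx=13,fy=13,interpolation=cv2.INTER_CUBIC))
im=snap('top','t18');cv2.imwrite('pics/t18z.png',cv2.resize(im[160:215,285:355],None,fx=10,fy=10,interpolation=cv2.INTER_CUBIC))"
```

```text
(no output)
```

View pics/s18z.png

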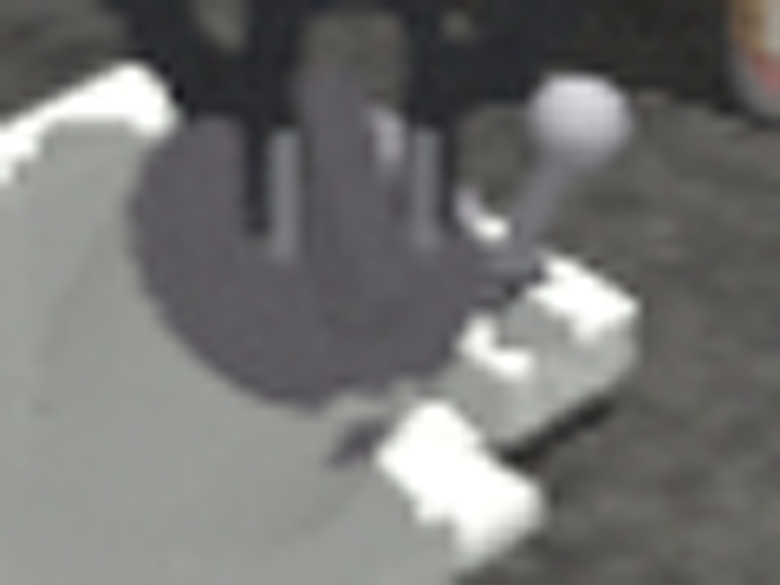

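View pics/t18z.png

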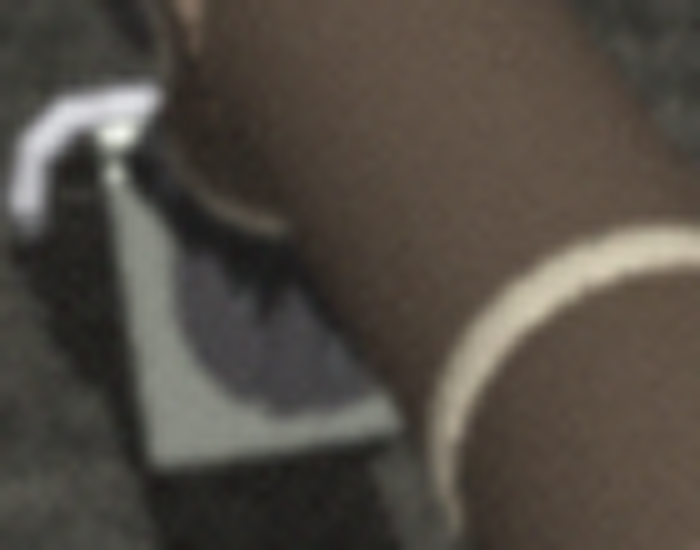

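```bash
cat >> h.py <<'E'
PP=np.array([0.5875,0.018,0.118]);PS=np.radians(12)
def gf(xf,yf,z,az):
    c,s=np.cos(PS),np.sin(PS); go(PP+np.array([c*xf-s*yf,s*xf+c*yf,z])/1000,az)
    t,M,a=st(); d=(t['eef_pos']-PP)*1000; print('filter-rel',(c*d[0]+s*d[1]).round(1),(-s*d[0]+c*d[1]).round(1),d[2].round(1),'axialF',(t['contact_force']@np.array([-.5*c,-.5*s,.866])).round(1),'Mz',t['moment'].round(2))
E
python3 -c "
from h import *
gf(-11,0,13,176)"
```

```text
t 12.15 pos [0.5706 0.0168 0.1272] az 153.5 F [-19.3  -6.3  24.7] w 0.0259 j7 0.67 -> shares [-0.059  0.018 -0.039] turn -0.375
filter-rel -16.8 2.3 9.2 axialF 31.4 Mz [-0.63  3.88  0.79]
```

Emit:
{"api": "servo_tool", "payload": {"rows": [[0.3,0,0,-0.05,-0.05],[0.3,-0.02,0,-0.06,-0.17],[0.3,-0.05,0.01,-0.06,-0.3],[0.3,-0.05,0.01,-0.06,-0.37],[0.3,-0.05,0.01,-0.06,-0.37]]}}

```text
time: 12.57
eef_pos: [0.5783, 0.0158, 0.1319]
ee_rot: [0.035, 0.999, -0.0, -0.001]
contact_force: [-3.7, -1.9, 5.3]
grip_width: 0.0255
```

```bash
python3 -c "
from h import *
gf(-11,0,10,176)
im=snap('wrist','w19');cv2.imwrite('pics/w19z.png',cv2.resize(im[160:360,180:460],None,fx=2.8,fy=2.8))"
```

```text
t 12.57 pos [0.5783 0.0158 0.1319] az 175.9 F [-3.7 -1.9  5.3] w 0.0255 j7 1.02 -> shares [ 0.016 -0.001  0.039] turn -0.001
filter-rel -9.4 -0.3 13.9 axialF 6.6 Mz [-0.38  0.92 -0.01]
```

View pics/w19z.png

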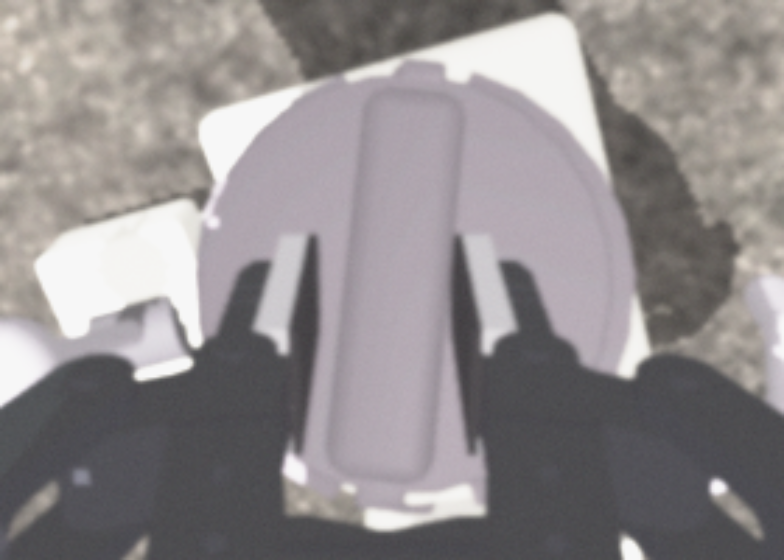

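Emit:
{"api": "servo_tool", "payload": {"rows": [[0.3,-0.01,0.003,0.017,0],[0.3,-0.015,0.004,0.026,0],[0.3,-0.015,0.004,0.026,0]]}}

```text
time: 12.87
eef_pos: [0.5792, 0.0156, 0.1295]
ee_rot: [0.039, 0.999, -0.001, -0.002]
contact_force: [-7.5, -4.5, 8.5]
grip_width: 0.0257
```

```bash
python3 -c "
from h import *
gf(-11,0,10,176)"
```

```text
t 12.87 pos [0.5792 0.0156 0.1295] az 175.5 F [-7.5 -4.5  8.5] w 0.0257 j7 1.01 -> shares [ 0.025 -0.     0.015] turn -0.008
filter-rel -8.6 -0.7 11.5 axialF 11.5 Mz [-0.8   1.63  0.03]
```

Emit:
{"api": "servo_tool", "payload": {"rows": [[0.3,-0.007,0.002,0.015,0],[0.3,-0.007,0.002,0.015,0]]}}

```text
time: 13.03
eef_pos: [0.5795, 0.0156, 0.129]
ee_rot: [0.039, 0.999, -0.002, -0.002]
contact_force: [-12.0, -4.8, 18.8]
grip_width: 0.0255
```

```bash
python3 -c "
from h import *
gf(-11,0,10,176)
im=snap('wrist','w20');cv2.imwrite('pics/w20z.png',cv2.resize(im[160:360,180:460],None,fx=2.8,fy=2.8))"
```

```text
t 13.03 pos [0.5795 0.0156 0.129 ] az 175.6 F [-12.   -4.8  18.8] w 0.0255 j7 1.01 -> shares [ 0.027 -0.001  0.01 ] turn -0.007
filter-rel -8.4 -0.7 11.0 axialF 22.7 Mz [-0.99  2.75  0.14]
```

View pics/w20z.png

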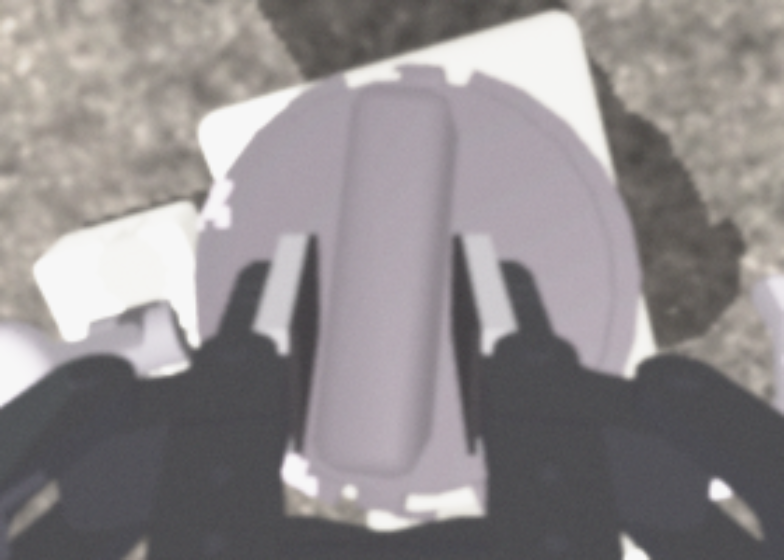

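Emit:
{"api": "servo_tool", "payload": {"rows": [[0.3,0,0,-0.003,0.1],[0.3,0,0,-0.005,0.2],[0.3,0,0,-0.008,0.3],[0.3,0,0,-0.01,0.35]]}}

```text
time: 13.42
eef_pos: [0.5765, 0.0172, 0.1297]
ee_rot: [0.222, 0.975, -0.002, -0.004]
contact_force: [-23.7, -2.0, 24.9]
grip_width: 0.0256
```

```bash
python3 -c "
from h import *
gf(-11,0,12,153)
im=snap('wrist','w21');cv2.imwrite('pics/w21z.png',cv2.resize(im[160:360,180:460],None,fx=2.8,fy=2.8))"
```

```text
t 13.42 pos [0.5765 0.0172 0.1297] az 154.4 F [-23.7  -2.   24.9] w 0.0256 j7 0.69 -> shares [-0.009 -0.012 -0.003] turn 0.023
filter-rel -10.9 1.5 11.7 axialF 33.4 Mz [0.21 4.83 0.83]
```

View pics/w21z.png

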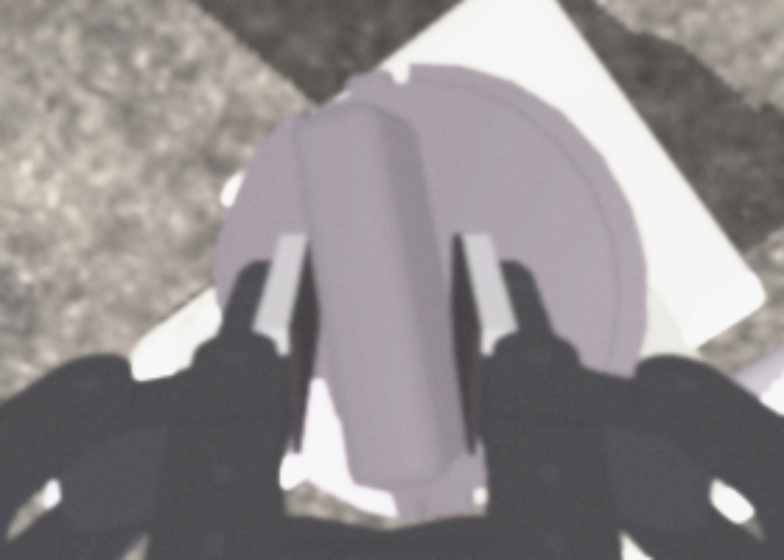

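```bash
python3 -c "
from h import *
gf(-17,0,24,174)"
```

```text
t 13.47 pos [0.5765 0.0172 0.1298] az 154.3 F [-22.5  -2.9  22.5] w 0.0255 j7 0.69 -> shares [ 0.04  -0.05  -0.121] turn -0.328
filter-rel -10.9 1.5 11.8 axialF 30.7 Mz [-0.13  4.52  0.7 ]
```

Emit:
{"api": "servo_tool", "payload": {"rows": [[0.34,0,0,-0.06,-0.08],[0.36,0.02,-0.02,-0.1,-0.2],[0.36,0.04,-0.04,-0.12,-0.3],[0.36,0.04,-0.04,-0.12,-0.33],[0.36,0.04,-0.04,-0.12,-0.33]]}}

```text
time: 13.88
eef_pos: [0.5762, 0.0151, 0.1412]
ee_rot: [0.048, 0.999, 0.0, -0.0]
contact_force: [0.5, 0.6, 0.6]
grip_width: 0.0307
```

```bash
python3 -c "
from h import *
gf(-17,0,22,174)
im=snap('wrist','w22');cv2.imwrite('pics/w22z.png',cv2.resize(im[160:360,180:460],None,fx=2.8,fy=2.8))"
```

```text
t 13.88 pos [0.5762 0.0151 0.1412] az 174.5 F [0.5 0.6 0.6] w 0.0307 j7 1.01 -> shares [ 0.053 -0.012  0.012] turn 0.008
filter-rel -11.6 -0.5 23.2 axialF 0.2 Mz [ 0.05 -0.    0.03]
```

View pics/w22z.png

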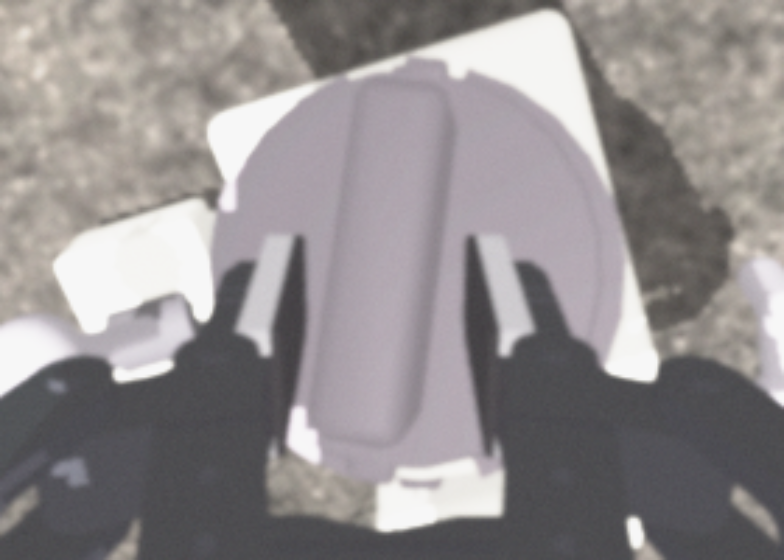

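Emit:
{"api": "servo_tool", "payload": {"rows": [[0.36,0.03,-0.01,0,0.09],[0.2,0.05,-0.01,0.01,0.1],[0,0.05,-0.01,0.01,0.1],[0,0.05,-0.01,0.01,0.1],[0,0.05,-0.01,0.01,0.1]], "grip_force": 25}}

```text
time: 14.35
eef_pos: [0.5711, 0.0147, 0.1406]
ee_rot: [0.099, 0.995, -0.0, -0.0]
contact_force: [-0.2, 0.7, 0.9]
grip_width: 0.0197
```

```bash
python3 -c "
from h import *
gf(-17,0,22,168)
im=snap('wrist','w23');cv2.imwrite('pics/w23z.png',cv2.resize(im[160:360,180:460],None,fx=2.8,fy=2.8))"
```

```text
t 14.35 pos [0.5711 0.0147 0.1406] az 168.6 F [-0.2  0.7  0.9] w 0.0197 j7 0.92 -> shares [ 0.002 -0.003  0.006] turn 0.01
filter-rel -16.7 0.1 22.6 axialF 0.8 Mz [ 0.15  0.14 -0.  ]
```

View pics/w23z.png

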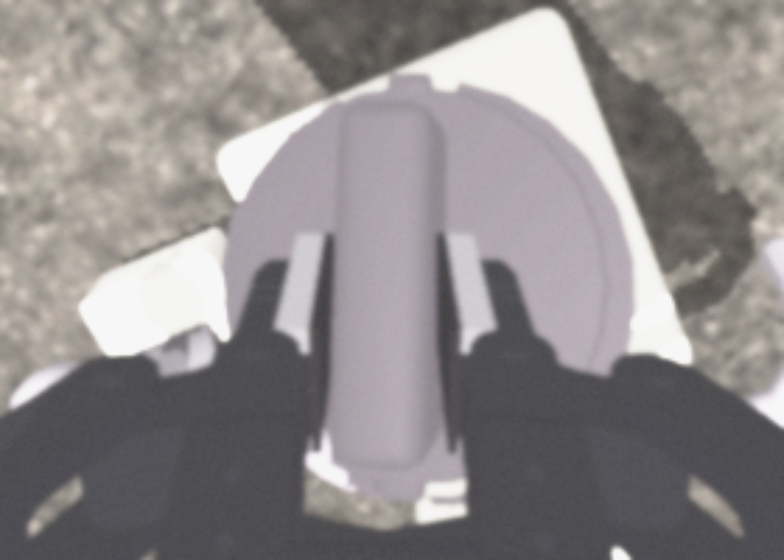

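Emit:
{"api": "servo_tool", "payload": {"rows": [[0,0,0,0,0],[0,-0.014,0.006,0.026,0],[0,-0.028,0.012,0.052,0],[0,-0.041,0.018,0.078,0],[0,-0.041,0.018,0.078,0]]}}

```text
time: 14.82
eef_pos: [0.5741, 0.015, 0.1349]
ee_rot: [0.1, 0.995, -0.002, -0.001]
contact_force: [-16.9, -3.5, 29.3]
grip_width: 0.0196
```

```bash
python3 -c "
from h import *
gf(-12.5,0,14,168)
im=snap('wrist','w24');cv2.imwrite('pics/w24z.png',cv2.resize(im[160:360,180:460],None,fx=2.8,fy=2.8))"
```

```text
t 14.82 pos [0.5741 0.015  0.1349] az 168.5 F [-16.9  -3.5  29.3] w 0.0196 j7 0.91 -> shares [-0.01   0.006  0.029] turn 0.009
filter-rel -13.7 -0.1 16.9 axialF 34.0 Mz [-0.41  3.39 -0.04]
```

View pics/w24z.png

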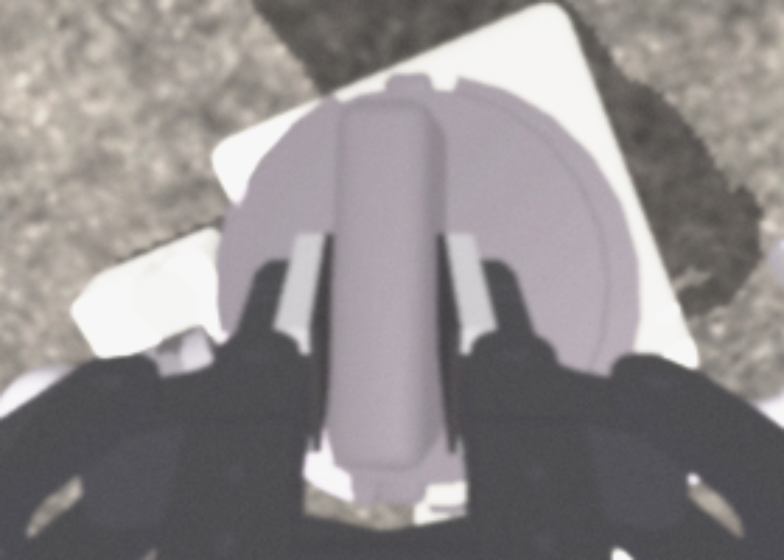

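Emit:
{"api": "servo_tool", "payload": {"rows": [[0,-0.005,0,0.01,0.06],[0,-0.005,0,0.015,0.12],[0,-0.005,0,0.015,0.2],[0,-0.005,0,0.015,0.25]]}}

```text
time: 15.2
eef_pos: [0.5736, 0.0152, 0.1344]
ee_rot: [0.23, 0.973, -0.002, -0.001]
contact_force: [-26.2, -5.3, 43.1]
grip_width: 0.0194
```

```bash
python3 -c "
from h import *
gf(-12.5,0,14,168)
im=snap('wrist','w25');cv2.imwrite('pics/w25z.png',cv2.resize(im[160:360,180:460],None,fx=2.8,fy=2.8))"
```

```text
t 15.2 pos [0.5736 0.0152 0.1344] az 153.4 F [-26.2  -5.3  43.1] w 0.0194 j7 0.68 -> shares [-0.014  0.009  0.024] turn -0.243
filter-rel -14.2 0.2 16.4 axialF 50.6 Mz [0.09 5.27 1.54]
```

View pics/w25z.png

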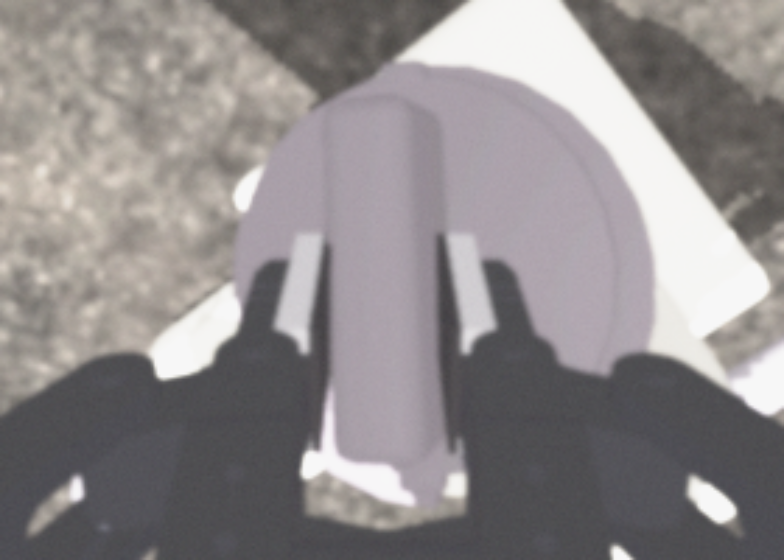

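Emit:
{"api": "servo_tool", "payload": {"rows": [[0,0,0,-0.02,0.05],[0.32,0,0,-0.03,0.1],[0.32,0,0,-0.03,0.15],[0.32,0,0,-0.03,0.2]]}}

```text
time: 15.58
eef_pos: [0.5759, 0.0152, 0.1347]
ee_rot: [0.33, 0.944, -0.0, 0.0]
contact_force: [-2.5, -1.4, 5.1]
grip_width: 0.0273
```

```bash
python3 -c "
from h import *
gf(-12,0,17,140)
im=snap('wrist','w26');cv2.imwrite('pics/w26z.png',cv2.resize(im[160:360,180:460],None,fx=2.8,fy=2.8))"
```

```text
t 15.58 pos [0.5759 0.0152 0.1347] az 141.4 F [-2.5 -1.4  5.1] w 0.0273 j7 0.5 -> shares [ 0.004  0.002 -0.003] turn 0.024
filter-rel -11.9 -0.4 16.7 axialF 5.8 Mz [-0.06  0.65  0.14]
```

View pics/w26z.png

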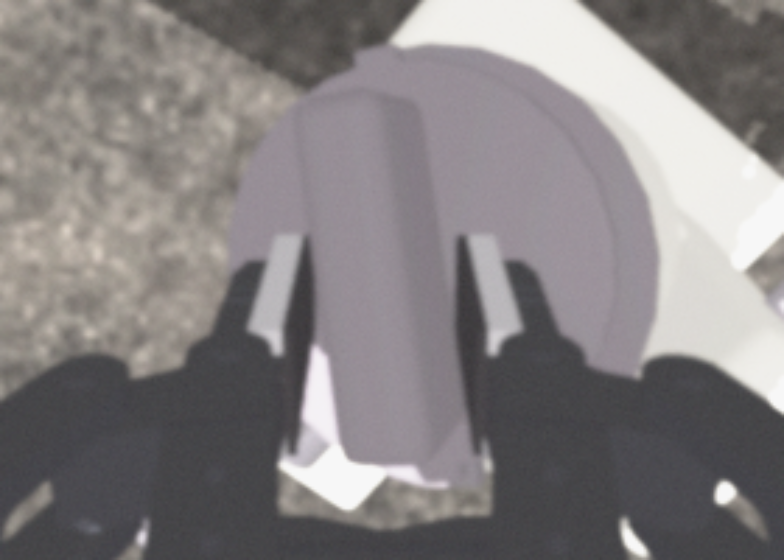

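Emit:
{"api": "servo_tool", "payload": {"rows": [[0.33,0,0,-0.003,0.1],[0.34,0,0,-0.006,0.2],[0.35,0,0,-0.01,0.3],[0.36,0,0,-0.014,0.35]]}}

```text
time: 15.97
eef_pos: [0.5752, 0.0155, 0.1354]
ee_rot: [0.498, 0.867, -0.001, -0.001]
contact_force: [-3.7, 0.7, 2.4]
grip_width: 0.0306
```

```bash
python3 -c "
from h import *
gf(-12,0,18,120)
im=snap('wrist','w27');cv2.imwrite('pics/w27z.png',cv2.resize(im[160:360,180:460],None,fx=2.8,fy=2.8))"
```

```text
t 15.97 pos [0.5752 0.0155 0.1354] az 120.3 F [-3.7  0.7  2.4] w 0.0306 j7 0.17 -> shares [-0.003  0.005 -0.006] turn 0.004
filter-rel -12.6 0.1 17.4 axialF 3.8 Mz [0.18 0.7  0.25]
```

View pics/w27z.png

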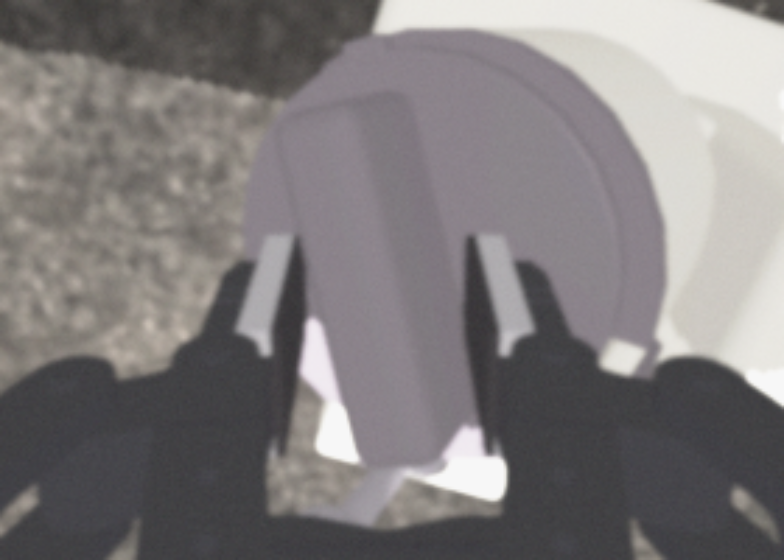

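Emit:
{"api": "servo_tool", "payload": {"rows": [[0.36,0,0,-0.003,0.1],[0.36,0,0,-0.006,0.2],[0.36,0,0,-0.01,0.3],[0.36,0,0,-0.014,0.38]]}}

```text
time: 16.35
eef_pos: [0.5751, 0.015, 0.1367]
ee_rot: [0.659, 0.752, -0.001, -0.001]
contact_force: [-5.1, -0.6, 3.3]
grip_width: 0.0309
```

```bash
python3 -c "
from h import *
gf(-12,0,19,98)
im=snap('wrist','w28');cv2.imwrite('pics/w28z.png',cv2.resize(im[160:360,180:460],None,fx=2.8,fy=2.8))"
```

```text
t 16.35 pos [0.5751 0.015  0.1367] az 97.6 F [-5.1 -0.6  3.3] w 0.0309 j7 -0.18 -> shares [ 0.004  0.007 -0.003] turn -0.007
filter-rel -12.8 -0.3 18.7 axialF 5.4 Mz [-0.05  1.02  0.22]
```

View pics/w28z.png

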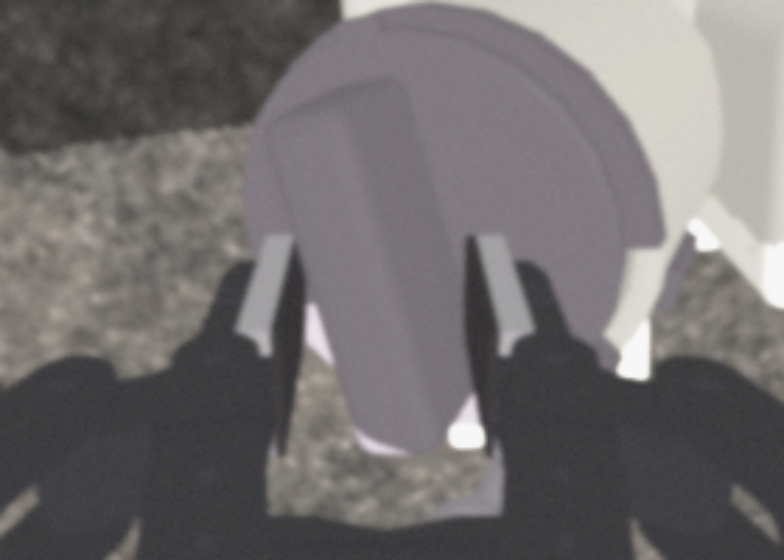

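Emit:
{"api": "servo_tool", "payload": {"rows": [[0.36,0,0,-0.003,0.08],[0.36,0,0,-0.005,0.16],[0.36,0,0,-0.008,0.22],[0.36,0,0,-0.008,0.25]]}}

```text
time: 16.73
eef_pos: [0.5749, 0.0144, 0.1372]
ee_rot: [0.75, 0.662, -0.002, -0.0]
contact_force: [-5.7, -3.1, 2.3]
grip_width: 0.0308
```

```bash
python3 -c "
from h import *
gf(-12,0,19,85)
im=snap('wrist','w29');cv2.imwrite('pics/w29z.png',cv2.resize(im[160:360,180:460],None,fx=2.8,fy=2.8))
im=snap('side','s29');cv2.imwrite('pics/s29z.png',cv2.resize(im[170:230,270:350],None,fx=10,fy=10,interpolation=cv2.INTER_CUBIC))"
```

```text
t 16.73 pos [0.5749 0.0144 0.1372] az 82.8 F [-5.7 -3.1  2.3] w 0.0308 j7 -0.41 -> shares [0.012 0.007 0.002] turn -0.036
filter-rel -13.0 -0.9 19.2 axialF 5.1 Mz [-0.49  1.14  0.56]
```

View pics/w29z.png

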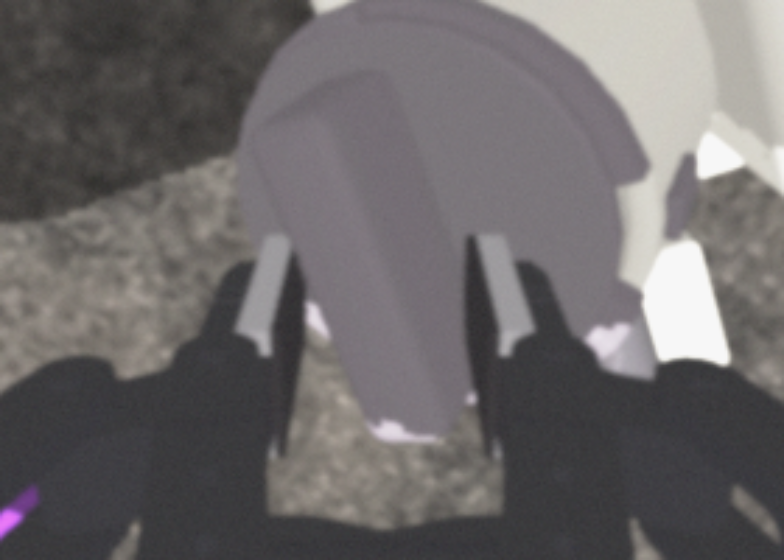

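View pics/s29z.png

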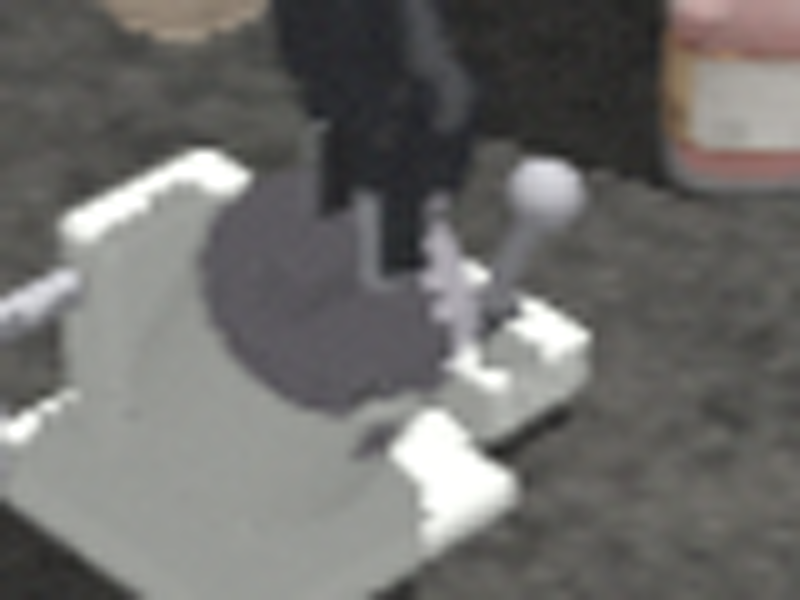

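Emit:
{"api": "servo_tool", "payload": {"rows": [[0.36,0,0,0,0.06],[0.36,0,0,0,0.1],[0.36,0,0,0,0.1]]}}

```text
time: 17.08
eef_pos: [0.575, 0.0142, 0.1375]
ee_rot: [0.783, 0.623, -0.002, 0.0]
contact_force: [-4.6, -3.0, 4.5]
grip_width: 0.0309
```

```bash
python3 -c "
from h import *
gf(-12,0,19,85)"
```

```text
t 17.08 pos [0.575  0.0142 0.1375] az 77.0 F [-4.6 -3.   4.5] w 0.0309 j7 -0.5 -> shares [0.015 0.005 0.004] turn -0.133
filter-rel -13.0 -1.1 19.5 axialF 6.5 Mz [-0.69  0.96  1.58]
```

Emit:
{"api": "servo_tool", "payload": {"rows": [[0.36,0,0,0,-0.1],[0.36,0,0,-0.05,-0.2],[0.42,0,0,-0.12,-0.25],[0.5,0,0,-0.3,-0.25],[0.5,0,0,-0.6,-0.25]]}}

```text
time: 17.5
eef_pos: [0.5748, 0.0148, 0.1956]
ee_rot: [0.695, 0.719, -0.002, -0.002]
contact_force: [1.9, -0.4, 0.9]
grip_width: 0.0428
```

Emit:
{"api": "servo_tool", "payload": {"rows": [[0.4,0,0,-0.3,0],[0.2,0,0,-0.5,0],[0,0,0,-0.5,0]]}}

```text
time: 17.75
eef_pos: [0.5789, 0.0156, 0.2526]
ee_rot: [0.695, 0.719, 0.003, 0.003]
contact_force: [0.3, 0.5, -0.1]
grip_width: 0.011
```

```bash
python3 -c "
from h import *
gf(-12,0,19,85)
im=snap('wrist','w30')
im=snap('side','s30');cv2.imwrite('pics/s30z.png',cv2.resize(im[170:230,270:350],None,fx=10,fy=10,interpolation=cv2.INTER_CUBIC))"
```

```text
t 17.75 pos [0.5789 0.0156 0.2526] az 92.0 F [ 0.3  0.5 -0.1] w 0.011 j7 -0.21 -> shares [-0.    -0.041  1.156] turn 0.116
filter-rel -8.9 -0.5 134.6 axialF -0.3 Mz [0.03 0.   0.01]
```

View pics/w30.png

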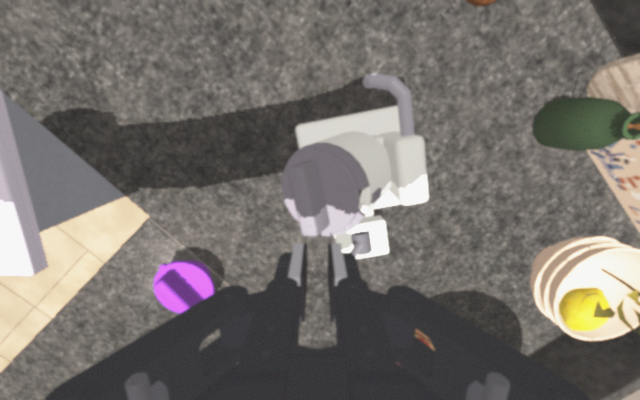

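View pics/s30z.png

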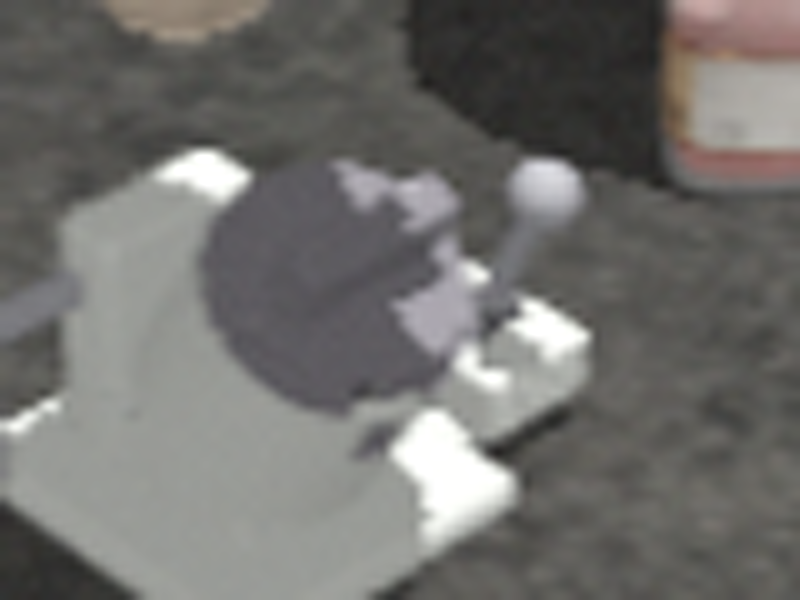

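```bash
python3 -c "
from h import *
im=cv2.imread('pics/w30.png');cv2.imwrite('pics/w30z.png',cv2.resize(im[120:260,270:440],None,fx=4.5,fy=4.2,interpolation=cv2.INTER_CUBIC))"
```

```text
(no output)
```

View pics/w30z.png

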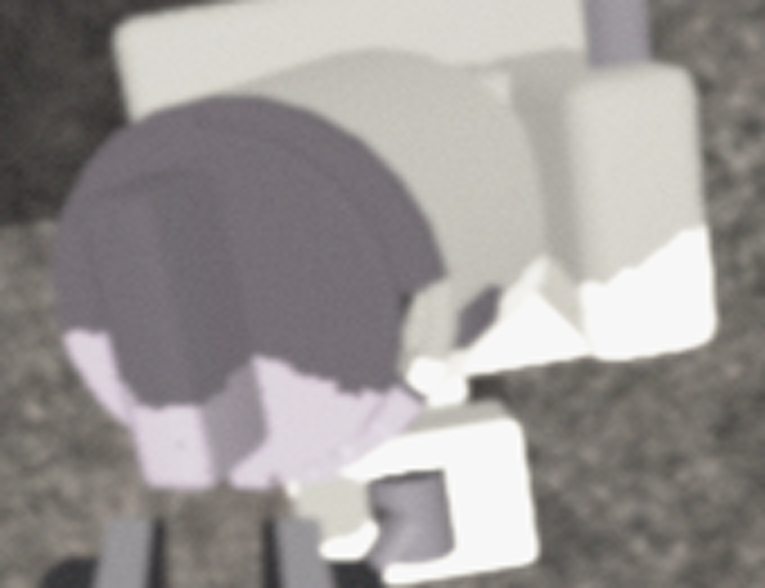

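```bash
python3 -c "
from h import *
print(onplane('top',(387,158),0.11),onplane('side',(346,166),0.11),onplane('side',(345,187),0))
gf(-42,-98,134,102)"
```

```text
[ 0.72331309 -0.2461152   0.11      ] [ 0.6978944  -0.23194071  0.11      ] [ 0.71502984 -0.2470267   0.        ]
t 17.85 pos [0.5768 0.0152 0.2485] az 91.9 F [-0.1  0.8 -1.3] w 0.0001 j7 -0.21 -> shares [-1.014 -0.134 -0.035] turn -0.168
filter-rel -11.0 -0.5 130.5 axialF -1.1 Mz [ 0.02 -0.03 -0.02]
```

Emit:
{"api": "servo_tool", "payload": {"rows": [[0,-0.4,-0.06,0,-0.08],[0,-0.8,-0.13,0,-0.17],[0,-1,-0.13,0,-0.17],[0,-1,-0.13,0,-0.17],[0,-1,-0.13,0,-0.17]]}}

```text
time: 18.27
eef_pos: [0.5655, -0.0867, 0.2463]
ee_rot: [0.63, 0.776, -0.001, -0.001]
contact_force: [-0.1, 0.1, -0.7]
grip_width: 0.0004
```

```bash
python3 -c "
from h import *
gf(-42,-98,-26,102)
im=snap('wrist','w31')"
```

```text
t 18.27 pos [ 0.5655 -0.0867  0.2463] az 101.8 F [-0.1  0.1 -0.7] w 0.0004 j7 0.14 -> shares [-0.002  0.016  1.543] turn -0.003
filter-rel -43.3 -97.9 128.3 axialF -0.5 Mz [ 0.   -0.08 -0.01]
```

View pics/w31.png

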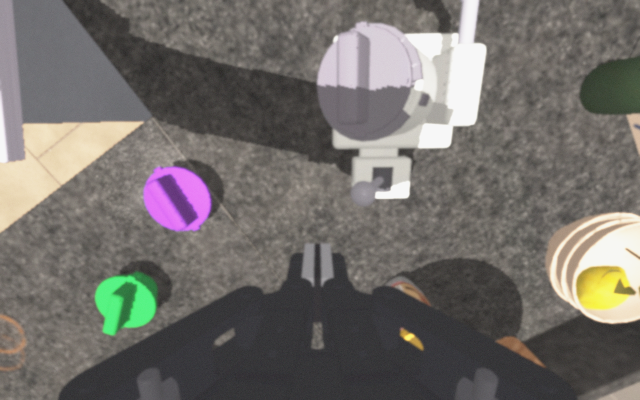

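```bash
python3 -c "
from h import *
b=onplane('wrist',(362,193),0.105)
d=(b-PP)*1000;c,s=np.cos(PS),np.sin(PS);print(b,c*d[0]+s*d[1],-s*d[0]+c*d[1])"
```

```text
[ 0.61105899 -0.07560209  0.105     ] 3.583198244277007 -96.45484366732003
```

Emit:
{"api": "servo_tool", "payload": {"rows": [[0,0,0,0.4,0],[0,0,0,0.8,0],[0,0,0,1,0],[0,0,0,1,0]]}}

```text
time: 18.65
eef_pos: [0.5628, -0.0829, 0.1427]
ee_rot: [0.628, 0.778, -0.002, -0.004]
contact_force: [-1.2, -0.2, -0.2]
grip_width: -0.0001
```

```bash
python3 -c "
from h import *
gf(-42,-98,-26,102)"
```

```text
t 18.65 pos [ 0.5628 -0.0829  0.1427] az 102.2 F [-1.2 -0.2 -0.2] w -0.0001 j7 0.09 -> shares [-0.047  0.035  0.506] turn 0.003
filter-rel -45.1 -93.6 24.7 axialF 0.5 Mz [-0.02  0.05  0.01]
```

Emit:
{"api": "servo_tool", "payload": {"rows": [[0,-0.03,0,0.35,0],[0,-0.03,0,0.5,0],[0,-0.03,0,0.5,0]]}}

```text
time: 18.9
eef_pos: [0.5654, -0.0866, 0.0958]
ee_rot: [0.629, 0.778, -0.001, -0.002]
contact_force: [0.1, 0.2, -0.2]
grip_width: -0.0002
```

```bash
python3 -c "
from h import *
gf(50,-97,-26,102)"
```

```text
t 18.9 pos [ 0.5654 -0.0866  0.0958] az 102.1 F [ 0.1  0.2 -0.2] w -0.0002 j7 0.07 -> shares [0.005 0.934 0.034] turn 0.001
filter-rel -43.4 -97.7 -22.2 axialF -0.2 Mz [0.01 0.02 0.  ]
```

Push back along tool y, slowly.

Emit:
{"api": "servo_tool", "payload": {"rows": [[0,0,0.15,0.03,0],[0,0,0.3,0.03,0],[0,0,0.45,0.03,0],[0,0,0.6,0.03,0],[0,0,0.75,0.03,0]]}}

```text
time: 19.32
eef_pos: [0.6418, -0.0711, 0.0975]
ee_rot: [0.629, 0.777, 0.001, 0.001]
contact_force: [-0.7, 0.6, -1.3]
grip_width: -0.0003
```

```bash
python3 -c "
from h import *
gf(50,-97,-26,102)"
```

```text
t 19.32 pos [ 0.6418 -0.0711  0.0975] az 102.0 F [-0.7  0.6 -1.3] w -0.0003 j7 0.04 -> shares [0.015 0.154 0.056] turn 0.001
filter-rel 34.6 -98.5 -20.5 axialF -0.8 Mz [-0.06  0.24 -0.07]
```

Emit:
{"api": "servo_tool", "payload": {"rows": [[0,0,0.08,0,0],[0,0,0.16,0,0],[0,0,0.22,0,0]]}}

```text
time: 19.57
eef_pos: [0.6579, -0.0679, 0.0957]
ee_rot: [0.629, 0.777, -0.003, -0.003]
contact_force: [-31.6, -3.0, 23.7]
grip_width: -0.0001
```

```bash
python3 -c "
from h import *
gf(50,-97,-26,102)
im=snap('side','s32');cv2.imwrite('pics/s32z.png',cv2.resize(im[150:240,260:380],None,fx=6.5,fy=6.5,interpolation=cv2.INTER_CUBIC))"
```

```text
t 19.57 pos [ 0.6579 -0.0679  0.0957] az 102.0 F [-31.6  -3.   23.7] w -0.0001 j7 0.04 -> shares [ 0.017 -0.01   0.037] turn -0.0
filter-rel 51.0 -98.7 -22.3 axialF 36.3 Mz [-0.5   6.52  0.08]
```

View pics/s32z.png

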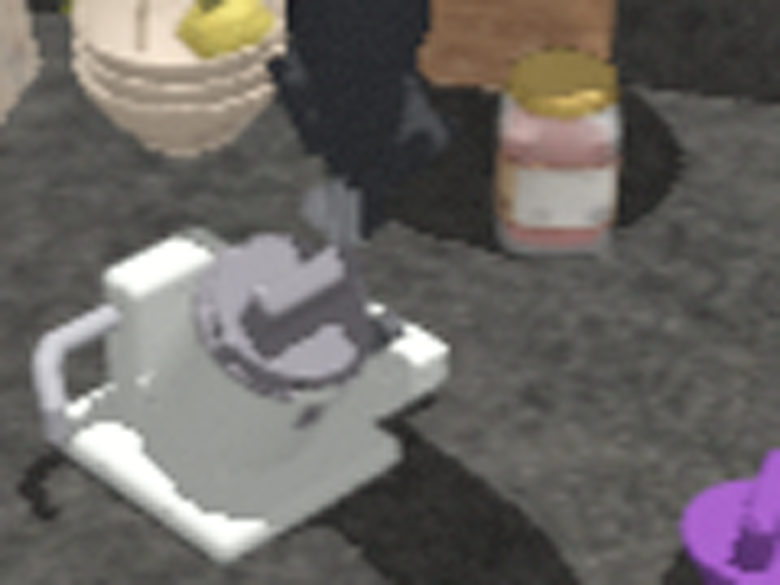

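Emit:
{"api": "servo_tool", "payload": {"rows": [[0,0,-0.15,0,0],[0,0,-0.4,0,0],[0,0,-0.7,0,0],[0,0,-0.7,-0.4,0],[0,0,-0.7,-0.8,0]]}}

```text
time: 20.03
eef_pos: [0.5887, -0.0826, 0.1738]
ee_rot: [0.63, 0.777, -0.002, -0.003]
contact_force: [2.2, 0.2, 0.6]
grip_width: 0.0
```

Emit:
{"api": "servo_tool", "payload": {"rows": [[0,0.3,-0.4,-0.4,0],[0,0,-0.8,-0.8,0],[0,0,-1,-0.8,0],[0,0,-1,-0.8,0]]}}

```text
time: 20.37
eef_pos: [0.4931, -0.1049, 0.2593]
ee_rot: [0.63, 0.776, -0.0, 0.003]
contact_force: [0.7, -0.8, -1.1]
grip_width: -0.0002
```

```bash
python3 -c "
from h import *
gf(50,-97,-26,102)
im=snap('side','s33');cv2.imwrite('pics/s33z.png',cv2.resize(im[150:240,260:380],None,fx=6.5,fy=6.5,interpolation=cv2.INTER_CUBIC))
snap('wrist','w33'); im=snap('top','t33');cv2.imwrite('pics/t33z.png',cv2.resize(im[140:240,200:420],None,fx=3.6,fy=3.6,interpolation=cv2.INTER_CUBIC))"
```

```text
t 20.37 pos [ 0.4931 -0.1049  0.2593] az 101.9 F [ 0.7 -0.8 -1.1] w -0.0002 j7 0.23 -> shares [0.047 1.674 1.678] turn -0.002
filter-rel -117.9 -100.6 141.3 axialF -1.2 Mz [-0.05 -0.02  0.02]
```

View pics/s33z.png

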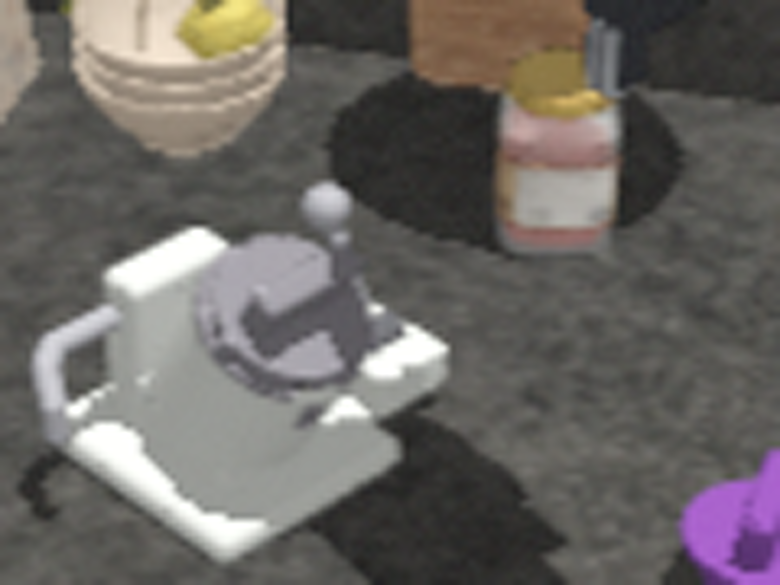

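View pics/w33.png

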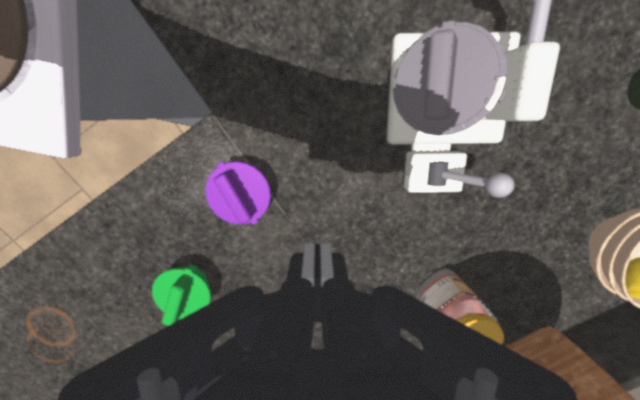

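View pics/t33z.png

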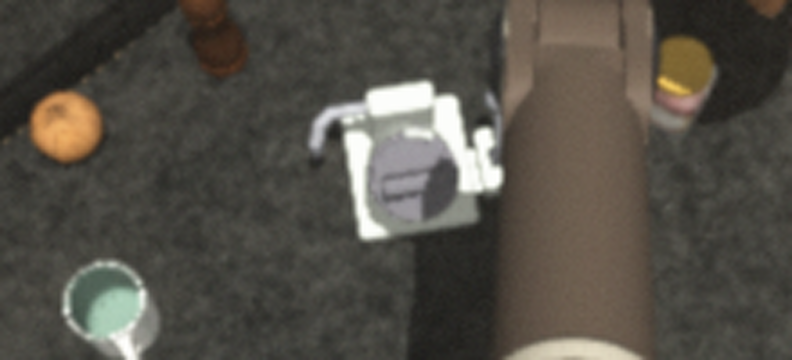

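```bash
python3 -c "
from h import *
b,e=tri([ray('side',(260+326/6.5,150+205/6.5)),ray('wrist',(500,185))])
d=(b-PP)*1000;c,s=np.cos(PS),np.sin(PS);print(b,e,c*d[0]+s*d[1],-s*d[0]+c*d[1])
a=onplane('wrist',(430,117),.14)-onplane('wrist',(433,33),.14);print(np.degrees(np.arctan2(-a[1],-a[0])))
a=onplane('wrist',(451,117),.14)-onplane('wrist',(455,33),.14);print(np.degrees(np.arctan2(-a[1],-a[0])))
cc=tri([ray('side',(260+280/6.5,150+315/6.5)),ray('wrist',(449,78))]);print(cc)
im=cv2.imread('pics/w33.png');cv2.imwrite('pics/w33z.png',cv2.resize(im[10:150,380:570],None,fx=4.2,fy=4.2,interpolation=cv2.INTER_CUBIC))"
```

```text
[ 0.67885524 -0.0596096   0.10841965] [np.float64(2.462253428794052), np.float64(2.462253428794208)] 73.22296787086687 -94.90746450333536
106.32626398642817
106.83612144560973
(array([0.58719917, 0.02359535, 0.12056903]), [np.float64(3.308165585331086), np.float64(3.308165585330948)])
```

View pics/w33z.png

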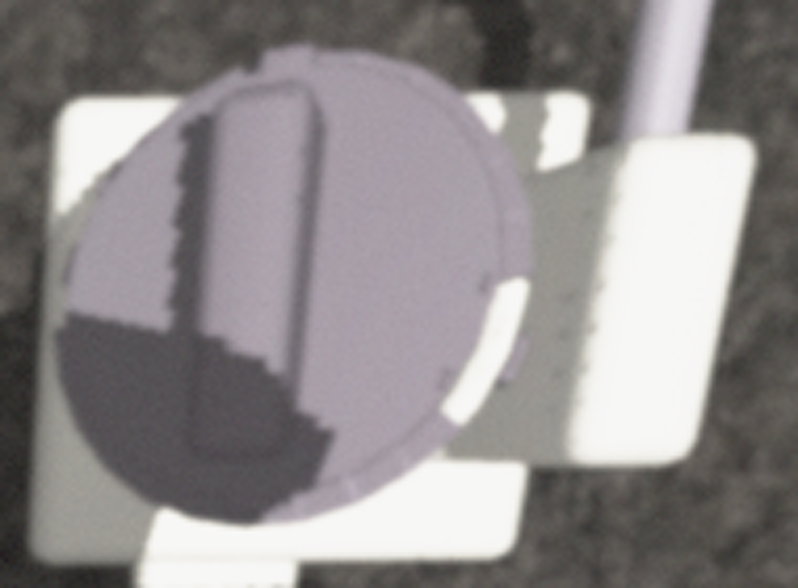

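```bash
python3 -c "
from h import *
print(bot.finish_job())"
```

```text
the job is handed in; nothing more can be done
None
```

I locked the cartridge in the housing, then pushed the valve lever fully back. I handed the job in at about 20.5 s with the arm clear of everything; the hand-in reports no verdict.

**How it went:**
- **Picking up:** I gripped the cartridge by its bar. My first attempt to tilt it to the housing's lean by pivoting it on the worktop failed because it only slid, so I tilted it by resting its lugs on the rim.
- **Locking:** I lined the lugs up with the slots and pressed in. The first turns were blocked at the slot edge, because the cartridge sat slightly crooked. After I re-gripped and pressed again, it turned. I finished the turn with the fingers loosely straddling the bar until it met a hard stop, where the turning moment rose from 0.6 to 1.6 N m for 6 degrees more.
- **Valve:** I pushed the ball back until the lever met its stop, at about 32 N, then backed the arm off.

**Last checks:**
- **Bar direction:** it measured 102 to 107 degrees, against 102 degrees when locked (limit 14 degrees off). The spread comes from the views disagreeing by a few degrees.
- **Cartridge height:** the disc looks level with the rim and sitting evenly on it, judged by eye; I did not measure the 5 mm locked height.
- **Lever:** the ball's measured travel of 70 to 72 mm gives about 0.91 rad (0.85 needed). Full travel would be 77 mm, so this is a little less than the hard stop suggested, but my position reading is only good to about 3 mm.
- **Bystanders:** the mug, onion, mill and jar were standing upright in the last top view with no visible change. I did not measure their positions.
- **Robot:** contact force was close to zero and the arm was well away from the filter.

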